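# Put the coffee corner back together

### The arm

A 6-joint arm with a two-finger parallel gripper is mounted at the origin on the work surface. World frame = base frame: x ahead of the robot, y to its left, z up, the work surface at z = 0. Lengths are in mm, angles in rad, forces in N, time in s.
With the tool pointing down it reaches from about 250 to 775 mm from the base axis. Payload 8.9 kg.
Tool frame: the origin (TCP) lies midway between the tips of the shut fingers; the grasp point (between the pads) lies 19 mm behind it; z points along the fingers, y is the line along which they close (so a half turn about z gives the same grasp; the last joint's range is limited). The gripper opens to 85 mm and grips with 20 to 120 N. Pads are 22 mm wide; open, the fingers measure 114 mm over their backs; the gripper's body (76 mm by 85 mm) begins 54 mm behind the grasp point. The pads swing forward as they close: fully open they stand 13 mm farther back than shut.
Start: joints at [-1.293, 0.291, -0.153, 1.127, 0, 1.431], TCP at [212.541, -480.052, 231.305] pointing down, gripper open.
Joint ranges: [-2.52, 2.52], [-0.91, 1.74], [-1.3, 1.37], [-1.96, 2.02], [-1.52, 1.47], [-3.14, 3.14]. Speed limits (rad/s): [2.22, 2.22, 2.79, 3.14, 3.14, 3.14].

### API

Orientations are given as a unit quaternion [w, x, y, z].
In Python, from plant import readout, vision, ctrl gives the robot as it stands.
- The arm moves only by the tool step_arm, never from a script. Its argument "rows" is a list of rows, each an object of numbers: "dx", "dy", "dz": the shift along the tool's x, y, z in units of 50 mm (1.0 is 50 mm); "yaw": the turn about the tool's z in units of 5 degrees (1.0 is 5 degrees); "jaw": the closure in counts, from 0 (fully open) to 255 (shut). In form: [{"dx": .., "dy": .., "dz": .., "yaw": .., "jaw": ..}, ...]. A call has 1 to 5 rows; each row is the pose to reach, as a shift and turn from the pose commanded when the call began, along the tool's axes at that moment; what a row does not reach only later rows make up. A row lasts 1/10 s, in which the tool goes at most 50 mm and 8.59 degrees, less where a joint would pass 70% of its speed; a pose out of reach is approached as far as the arm can. A call with a gripper value outside its range is refused whole. The fingers move at their own pace and stop on an object; the grip force is fixed at half the most. Time passes only in rows, so rows that repeat a pose let the fingers close. It gives the time, the measured TCP pose, the force, the opening and the grip force at its end, in the units of the state.
- readout.get_state(): the state, without advancing time (a new reading comes with each control period).
- vision.read_camera(name): name is "scene" or "top"; returns a dict with "pixels" (400x640x3 uint8, red, green, blue), "depth" (400x640 float32, mm along the optical axis (not along the pixel's ray), 0 where there is no reading), "K" (3x3 intrinsics, pixels), "view" (4x4, takes a point from world to camera coordinates). Camera axes: x right, y down, z forward; pixel columns grow to the right and rows downward; lengths in mm; the calibration is good to about 2 mm. A picture is of the moment at which its call begins.
- ctrl.job_done(): hands the job in; it is judged then, once.
The state is a dict: "t": time; "joint_positions": joint angles; "joint_vel": joint speeds; "joint_efforts": joint torques, N m; "eef_pos": TCP position; "orientation": TCP orientation; "wrist_force": force on the tool from outside, world axes, zero at the start; "moment": the same for the moment, N m; "finger_gap": opening from 0.0 (shut) to 1.0 (fully open); "gripper_force": force on a finger pad.
Only numpy, scipy, OpenCV 4.12 (cv2) and the standard library are available. Lean on these libraries where they do the work, as an engineer would, in place of code of your own. Each camera call takes 0.05 s, during which the arm holds its last target. There are 200 camera calls.

### The job

The washed coffee things stand on the counter. Lock the portafilter into the espresso machine's group: lift it up into the ring with its handle at the yellow mark and twist it until the handle points straight forward at the red mark and the lugs have dropped home and hold it. Hang every measuring scoop by its loop on a free hook of its own on the carousel, turning the carousel to bring a free hook to the open front, and leave the jar, mug and tamper where they stand.

Things in the scene. Friction and masses are not known exactly. Their poses are not given: they have to be found in the camera images.
- machine: Fixed espresso machine; origin on the counter under its group's axis; x points back into the machine (front faces -x), y to the left seen from the front, z up. Black body 240 wide, 340 tall, its front face 100 mm behind the group axis. Drip tray 45 high, 220 wide, reaching 70 mm in front of the axis. The group is a steel ring 96 wide, 165 to 212 mm above the counter, open below.
- group_seat (a point): Point on the group's vertical axis, 171 mm high, level with the ledges on which the portafilter's lugs rest when locked (machine axes). The bore's radius is 33 mm at the ledges (which are 6 mm thick), 42 mm above them. A ceiling stops the portafilter's rim 20 mm above this point: inside the ring the portafilter can rise at most 8 mm above its seat.
- slot_mark (a point): Yellow mark on top of the ring (212 mm high, 40 mm from the axis, at 130 degrees in machine axes): point the handle this way, 50 degrees clockwise from above of straight forward, to lift the lugs through the two opposite entry slots (44 degrees wide). Below the ledges the lugs are free.
- home_mark (a point): Red mark on top of the ring (40 mm from the axis, towards the machine's -x): handle direction when locked, 50 degrees counter-clockwise from above of the yellow mark. Before it the lugs pass over 3 mm ridges on the ledges, so turn about 5 mm above the seat; then lower: they drop into pockets (slack about 4 degrees each way) that stop them turning back. Stops end the turn about 5 degrees beyond.
- portafilter_grip (a point): Loose portafilter, 0.28 kg: steel basket 60 wide, 50 high, flat bottom, open top; dark wood handle 22 wide, 24 high, spanning 56 to 146 mm from the basket axis. Point in the handle, half-way up, 24 mm above the bottom, 84 mm from the axis; x points to the basket, z up. Two lugs (14 wide, 6 thick, reaching 39 mm from the axis) in line with the handle, one over it, one opposite. Starts standing.
- portafilter_head (a point): Point on the portafilter's basket axis level with the undersides of its lugs: 38 mm above its bottom, 14 mm above and 84 mm along x from portafilter_grip, 12 mm below the rim. It coincides with group_seat when locked.
- rack: Fixed stand of the utensil carousel: wooden disc 170 mm wide, thin post; origin on the counter on the post's axis. Its open front faces its -x; a clear plastic guard of radius 137 mm, 240 mm high, closes the rest (beyond 60 degrees either side of the front), so hang things from the front.
- carousel (a joint): Angle of the carousel (rad) about the post, counter-clockwise from above; turns either way, light friction 0.06 N m, stays where left. At 0 hook k points 72*k degrees counter-clockwise from the rack's x axis, so it faces the front when joint + 72*k degrees = 180 degrees (mod 360). Five hooks, k = 0 to 4; 0 and 2 are taken by a wooden turner and a black ladle fixed to them.
- carousel_knob (a point): Centre of the wooden bar knob on top of the carousel (50 mm long along its x, 14 wide, 30 high), on the axis, 235 mm above the counter; x turns with the carousel and is the carousel's angle 0. Pinch it across its width and twist.
- hook1 (a point): Free hook 1: a 6 mm steel rod running level, radially outwards, 195 mm high, to 85 mm from the carousel's axis, then 22 mm straight up to its tip. Point on the level part, 72 mm from the axis (its axes are the carousel's); a 24 mm ball on the rod 45 mm from the axis keeps loops outside it.
- hook3 (a point): Free hook 3: a 6 mm steel rod running level, radially outwards, 195 mm high, to 85 mm from the carousel's axis, then 22 mm straight up to its tip. Point on the level part, 72 mm from the axis (its axes are the carousel's); a 24 mm ball on the rod 45 mm from the axis keeps loops outside it.
- hook4 (a point): Free hook 4: a 6 mm steel rod running level, radially outwards, 195 mm high, to 85 mm from the carousel's axis, then 22 mm straight up to its tip. Point on the level part, 72 mm from the axis (its axes are the carousel's); a 24 mm ball on the rod 45 mm from the axis keeps loops outside it.
- scoop0_grip (a point): Scoop, red handle (None if absent), 0.09 kg: upright steel cup 48 wide, 32 high; level handle 12 wide, 6 thick; wire loop at its end. Point mid-handle, 28 mm above the bottom, 50 mm from the cup axis; x points to the cup, z up. Lower the loop over a hook's tip, cup pointing outwards, to about 10 mm above the rod and let go: it swings down and hangs, staying on the hook.
- scoop0_loop (a point): Centre of the red scoop's flat loop, 41 mm from its grip point along -x (91 mm from the cup's axis); opening 20 mm wide, wire 6 mm thick; the opening's axis is the scoop's z.
- scoop1_grip (a point): Scoop, blue handle (None if absent), 0.09 kg: upright steel cup 48 wide, 32 high; level handle 12 wide, 6 thick; wire loop at its end. Point mid-handle, 28 mm above the bottom, 50 mm from the cup axis; x points to the cup, z up. Lower the loop over a hook's tip, cup pointing outwards, to about 10 mm above the rod and let go: it swings down and hangs, staying on the hook.
- scoop1_loop (a point): Centre of the blue scoop's flat loop, 41 mm from its grip point along -x (91 mm from the cup's axis); opening 20 mm wide, wire 6 mm thick; the opening's axis is the scoop's z.
- scoop2_grip (a point): Scoop, yellow handle (None if absent), 0.09 kg: upright steel cup 48 wide, 32 high; level handle 12 wide, 6 thick; wire loop at its end. Point mid-handle, 28 mm above the bottom, 50 mm from the cup axis; x points to the cup, z up. Lower the loop over a hook's tip, cup pointing outwards, to about 10 mm above the rod and let go: it swings down and hangs, staying on the hook.
- scoop2_loop (a point): Centre of the yellow scoop's flat loop, 41 mm from its grip point along -x (91 mm from the cup's axis); opening 20 mm wide, wire 6 mm thick; the opening's axis is the scoop's z.
- jar: Bystander: glass jar 70 mm wide, 90 mm tall; origin at the centre of its underside. Leave it where it stands.
- mug: Bystander: white mug 76 mm wide, 90 mm tall; origin at the centre of its underside. Leave it where it stands.
- tamper: Bystander: dark steel tamper 54 mm wide, 90 mm tall; origin at the centre of its underside. Leave it where it stands.

How it is judged (in metres and radians):
At the end, for the whole second after the job is handed in: Portafilter locked, at rest: lug point within 6 mm of the group seat, handle forward within 0.15 rad, tilt under 0.1 rad. Every present scoop hangs (swaying under 0.3 m/s) from the carousel on its own free hook: loop within 30 mm of the hook point, tipped over 1 rad, loops over 42 mm apart (distance between portafilter_head and group_seat below 0.006 m and angle between the x axis of portafilter_grip and the x axis of group_seat, either way round below 0.15 rad and x of portafilter_grip in the frame of group_seat below -0.05 m and angle between portafilter_grip's own z axis and vertical below 0.1 rad and linear speed of portafilter below 0.02 m/s and (distance between scoop0_loop and hook1 below 0.03 m or distance between scoop0_loop and hook3 below 0.03 m or distance between scoop0_loop and hook4 below 0.03 m) and angle between each of scoop0_grip, scoop1_grip, scoop2_grip's own z axis and vertical above 1 rad and contact force between each of scoop0, scoop1, scoop2 and carousel above 0.1 N and linear speed of each of scoop0, scoop1, scoop2 below 0.3 m/s and (distance between scoop1_loop and hook1 below 0.03 m or distance between scoop1_loop and hook3 below 0.03 m or distance between scoop1_loop and hook4 below 0.03 m) and (distance between scoop2_loop and hook1 below 0.03 m or distance between scoop2_loop and hook3 below 0.03 m or distance between scoop2_loop and hook4 below 0.03 m) and distance between scoop0_loop and scoop1_loop above 0.042 m and distance between each of scoop0_loop, scoop1_loop and scoop2_loop above 0.042 m); the robot touches nothing.
It fails at once if the jar is moved more than 40 mm (distance of jar from where it was at the start of the episode above 0.04 m).
It fails at once if the mug is moved more than 40 mm (distance of mug from where it was at the start of the episode above 0.04 m).
It fails at once if the tamper is moved more than 40 mm (distance of tamper from where it was at the start of the episode above 0.04 m).
Of scoop0, scoop1, scoop2 only 2 to 3 are there at a start; the rules pass over those that are not, and their reading is None.
At some moment in a run one of portafilter, scoop0, scoop1, scoop2 may be knocked a few centimetres aside while the robot is not near it.
It also fails if it takes over 210 s, if anything falls off the work surface, if the arm or the gripper's body presses on something with over 40 N, if the wrist force passes 120 N, or if a joint passes its speed limit or range.

## Working session

There is one attempt and no reset: what is moved stays moved. The work goes in short steps, Python scripts to look and compute and a tool call to move; the robot and the scene stay as the last step left them, time stands still between calls to the robot, and variables do not carry over. Pictures are saved under pics/ and viewed, at most 14 in all, crops included, and the job is handed in when it is done.

Besides the shell and the picture viewer there is one more tool, called after "Request:" as name(argument=value, ...) on one line, values as JSON. step_arm: Moves the arm, as the interface text tells. Its arguments: {"type":"object","properties":{"rows":{"type":"array","items":{"type":"object","properties":{"dx":{"type":"number"},"dy":{"type":"number"},"dz":{"type":"number"},"yaw":{"type":"number"},"jaw":{"type":"number"}}}}},"required":["rows"]}

```bash
mkdir -p pics; cat > h.py <<'E'
import numpy as np, cv2
from plant import readout, vision, ctrl
def cam(n):
    r=vision.read_camera(n); np.savez(f'{n}.npz',**{k:r[k] for k in('pixels','depth','K','view')}); return r
def load(n): return np.load(f'{n}.npz')
def cloud(r):
    d=r['depth'].astype(float);v,u=np.indices(d.shape);K=r['K']
    p=np.stack([(u-K[0,2])/K[0,0]*d,(v-K[1,2])/K[1,1]*d,d,np.ones_like(d)],-1)
    w=p@np.linalg.inv(r['view']).T; w=w[...,:3]; w[d==0]=np.nan; return w
def proj(r,P):
    q=r['view']@np.append(P,1); q=r['K']@q[:3]; return q[:2]/q[2]
def save(im,n): cv2.imwrite(f'pics/{n}.png',im[...,::-1])
E
python3 - <<'E'
from h import *
a=cam('scene');b=cam('top')
save(a['pixels'],'s0');save(b['pixels'],'t0')
print(readout.get_state()); 
for r in(a,b): print(np.linalg.inv(r['view']).round(2),r['K'])
E
```

```text
{'t': 0.1, 'joint_positions': array([-1.29329945e+00,  2.91207503e-01, -1.53993982e-01,  1.12670972e+00,
        1.10342591e-05,  1.43150140e+00]), 'joint_vel': array([-0.00227079, -0.00115095,  0.00354731, -0.00027921,  0.00150265,
        0.00140161]), 'joint_efforts': array([ 1.53423873e-03, -5.37977099e+01,  3.31918895e+01,  9.25767235e-03,
       -1.15509924e-04,  8.64611167e-06]), 'eef_pos': array([ 212.44343205, -479.69727522,  230.81950059]), 'orientation': array([-5.56491101e-04,  9.78363895e-01,  2.06890739e-01, -3.29850741e-05]), 'wrist_force': array([-0.11598918,  0.21705648, -0.55449471]), 'moment': array([0.02174815, 0.03236519, 0.03425536]), 'gripper_force': 0.0, 'finger_gap': 1.0019298250853756}
[[ 9.9000e-01  7.0000e-02 -8.0000e-02  6.7580e+02]
 [ 1.1000e-01 -6.4000e-01  7.6000e-01 -8.7980e+02]
 [ 0.0000e+00 -7.7000e-01 -6.4000e-01  8.9096e+02]
 [ 0.0000e+00  0.0000e+00  0.0000e+00  1.0000e+00]] [[384.64930187   0.         318.44284894]
 [  0.         384.64930187 201.86199299]
 [  0.           0.           1.        ]]
[[ 1.00000e-02 -9.80000e-01  1.70000e-01  3.44590e+02]
 [-1.00000e+00 -1.00000e-02  1.00000e-02 -3.07900e+01]
 [-1.00000e-02 -1.70000e-01 -9.80000e-01  1.56377e+03]
 [ 0.00000e+00  0.00000e+00  0.00000e+00  1.00000e+00]] [[484.38311078   0.         319.50197144]
 [  0.         484.38311078 187.03290529]
 [  0.           0.           1.        ]]
```

View pics/s0.png

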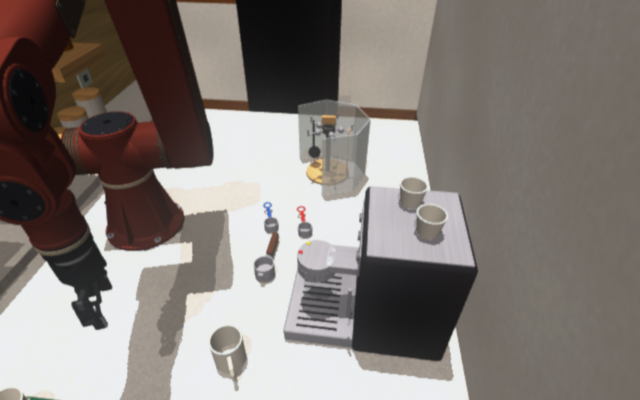

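View pics/t0.png

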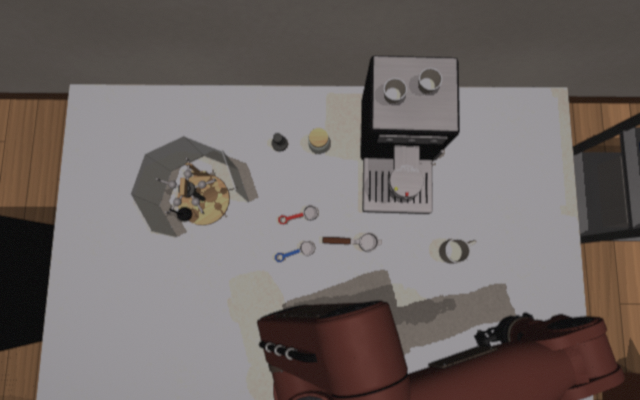

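The scene shows a portafilter near (265,262), red scoop (303,218), blue scoop (269,215), carousel (328,150) and machine (330,270). The top view shows the same: red scoop (297,216), blue (294,251), portafilter (350,241), jar (319,139), tamper (280,142), mug (454,251). No yellow scoop is visible so far. I'll take enlarged crops next.

```bash
python3 - <<'E'
from h import *
b=load('top');p=b['pixels']
c=cv2.resize(p[130:270,120:280],None,fx=5,fy=4.2,interpolation=cv2.INTER_CUBIC)[:,:800]
save(cv2.resize(p[140:250,125:265],None,fx=5,fy=5,interpolation=cv2.INTER_CUBIC),'t1')
save(cv2.resize(p[150:270,270:430],None,fx=5,fy=5,interpolation=cv2.INTER_CUBIC),'t2')
w=cloud(b)
for n,(u,v) in dict(redcup=(311,213),bluecup=(307,248),redloop=(283,219),blueloop=(280,257),pfh=(328,240),pfh2=(345,240),pfcup=(368,242),disc=(205,205),ring=(405,182),jar=(319,139),mug=(454,251),tamper=(279,141),table=(500,300)).items(): print(n,w[v,u].round(1))
E
```

```text
redcup [534.1  15.1   4.3]
bluecup [421.3  26.3   4.7]
redloop [514.3 105.9  -1.2]
blueloop [392.2 112.9  -4.9]
pfh [445.3 -40.4  37.8]
pfh2 [446.1 -93.9  34. ]
pfcup [ 441.2 -167.1   22.9]
disc [555.6 358.   14.9]
ring [ 600.5 -257.   207.9]
jar [758.2  -9.4  89.1]
mug [ 416.6 -442.3    4.2]
tamper [752.2 116.9  84. ]
table [ 265.7 -580.8    2.1]
```

View pics/t1.png

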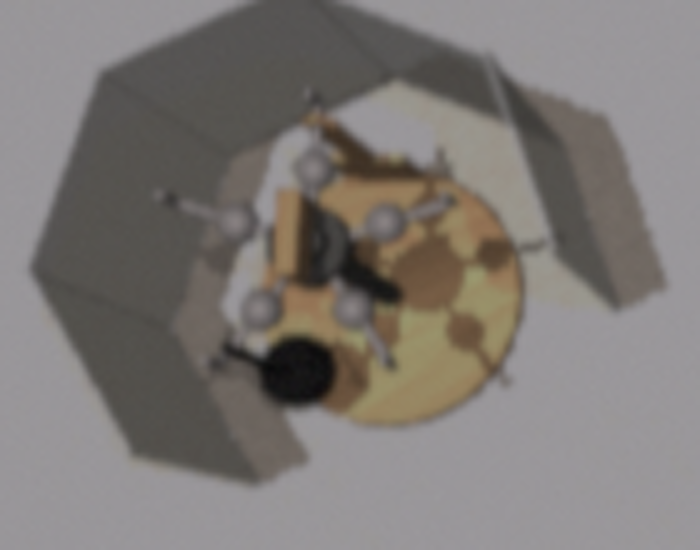

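View pics/t2.png

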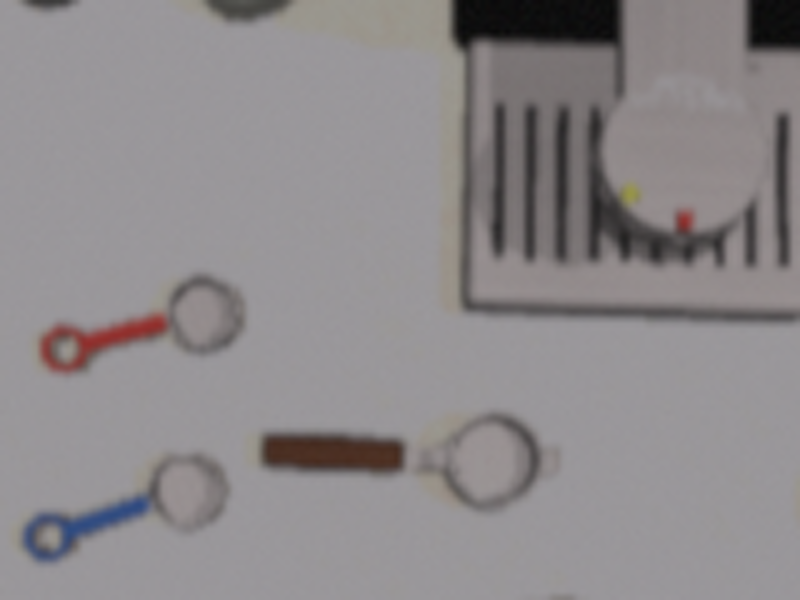

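Crop t1 shows the knob at (295,235). It also shows five hooks, with tips at turner (313,97), (450,200), (390,362), ladle (215,360) and (165,195). Crop t2 shows the red scoop's loop (65,350) and cup (205,313), and the blue scoop's loop (47,537) and cup (188,490). The portafilter basket is at (492,460), with its handle from (263,450) to (403,455). The ring is near (685,155), the red mark at (684,220) and the yellow mark at (630,195).

```bash
cat >> h.py <<'E'
def ray(r,u,v,z):
    M=np.linalg.inv(r['view']);K=r['K'];d=M[:3,:3]@[(u-K[0,2])/K[0,0],(v-K[1,2])/K[1,1],1];o=M[:3,3]
    return o+d*(z-o[2])/d[2]
def crop(r,x,y,ox,oy,s,z): return ray(r,ox+(x+.5)/s-.5,oy+(y+.5)/s-.5,z)
E
python3 - <<'E'
from h import *
b=load('top')
for n,x,y,z in [('redloop',65,350,28),('redcup',205,313,32),('blueloop',47,537,28),('bluecup',188,490,32),('pfaxis',492,460,50),('h0',263,451,36),('h1',403,455,36),('pfluglow',551,460,41),('ring',685,155,212),('redm',684,220,212),('yel',630,195,212),('trayL',467,306,45),('trayR',798,318,45)]:
    print(n,crop(b,x,y,270,150,5,z).round(1))
c=crop(b,297,235,125,140,5,250);print('knob',c.round(1))
C=None
T=[]
for n,x,y in [('turner',313,97),('a',450,200),('b',390,362),('ladle',215,360),('c',165,195)]:
    T.append(crop(b,x,y,125,140,5,215));
T=np.array(T);
B=np.array([crop(b,x,y,125,140,5,195) for x,y in [(315,168),(385,222),(355,308),(262,310),(237,222)]])
print('B',B.round(1),B.mean(0))
C=T.mean(0);print('centre',C)
for t,q in zip(T,B):
    d=(t-C)[:2];e=(q-B.mean(0))[:2];print(t.round(1),np.hypot(*d),np.degrees(np.arctan2(d[1],d[0])),np.hypot(*e),np.degrees(np.arctan2(e[1],e[0])))
print('disc',crop(b,0,0,125,140,5,15))
# ring/tray fits
w=cloud(b)
m=(abs(w[...,2]-210)<5)&(w[...,0]<700)&(w[...,1]<0)&(w[...,1]>-400)&(w[...,0]>540)
P=w[m];print(m.sum(),P.mean(0),P.min(0),P.max(0))
m=(abs(w[...,2]-340)<8)&(w[...,0]>600);P=w[m];print('body',P.mean(0),P.min(0),P.max(0), cv2.minAreaRect(P[:,:2].astype(np.float32)))
m=(abs(w[...,2]-45)<6)&(w[...,0]>500)&(w[...,1]<-120)&(w[...,1]>-420);P=w[m];print('tray',cv2.minAreaRect(P[:,:2].astype(np.float32)))
m=(w[...,2]>225)&(w[...,2]<260)&(w[...,1]>300)&(w[...,0]<680)&(abs(w[...,0]-590)<60)&(abs(w[...,1]-380)<50);P=w[m];print('knob',m.sum(),np.median(P,0),cv2.minAreaRect(P[:,:2].astype(np.float32)))
E
```

```text
redloop [509.2 104.5  28. ]
redcup [533.3  15.6  32. ]
blueloop [391.2 113.   28. ]
bluecup [421.2  24.7  32. ]
pfaxis [ 440.8 -164.7   50. ]
h0 [445.9 -22.2  36. ]
h1 [ 444.2 -110.2   36. ]
pfluglow [ 441.7 -202.4   41. ]
ring [ 603.8 -260.9  212. ]
redm [ 566.4 -259.6  212. ]
yel [ 580.5 -229.4  212. ]
trayL [ 537.6 -150.1   45. ]
trayR [ 532.  -358.1   45. ]
knob [574.3 359.8 250. ]
B [[623.4 368.1 195. ]
 [592.  325.8 195. ]
 [541.8 340.3 195. ]
 [540.2 393.7 195. ]
 [591.3 411.3 195. ]] [577.72678051 367.82598727 195.        ]
centre [576.4601244 364.533291  215.       ]
[660.8 365.8 215. ] 84.36311898795776 0.8503905180590777 45.6640842799434 0.28429836820594423
[601.4 284.2 215. ] 84.12932248752979 -72.74846786527424 44.41420491902536 -71.25801363530847
[508.5 313.5 215. ] 85.00831660141064 -143.10724726208275 45.226653165928525 -142.56463421344296
[508.7 412.2 215. ] 82.87246441776051 144.86287600330962 45.588083090208656 145.4583946838268
[602.9 447.  215. ] 86.56938499826458 72.20707352494335 45.532105768731796 72.71436156687923
disc [772.03722967 636.79488331  15.        ]
1190 [ 627.63857528 -261.07959152  210.4129605 ] [ 556.75046743 -363.0348019   205.02186786] [ 699.88636632 -214.12493038  214.98277258]
body [ 806.35703598 -264.50447545  340.9909204 ] [ 702.76199265 -385.15353244  332.00500921] [ 923.4757242  -144.5134869   347.98067644] ((813.3199462890625, -264.2427673339844), (237.64344787597656, 218.4947509765625), 88.73998260498047)
tray ((870.10107421875, -265.111328125), (296.57269287109375, 672.2531127929688), 88.98613739013672)
knob 126 [574.19176713 364.25077614 244.64757256] ((575.1753540039062, 366.4432373046875), (49.10569381713867, 14.631035804748535), 0.35897698998451233)
```

```bash
cat >> h.py <<'E'
def pose():
    s=readout.get_state();w,x,y,z=s['orientation'];return s,s['eef_pos'],np.degrees(np.arctan2(2*(x*y+w*z),1-2*(y*y+z*z)))
def plan(targets,start=None):
    s,p,a=pose()
    if start is not None:p,a=np.array(start[:3],float),start[3]
    print('t',round(s['t'],1),'at',p.round(1),round(a,1),'F',s['wrist_force'].round(1),'gap',round(s['finger_gap'],2),'gf',round(s['gripper_force']))
    for t in targets:
        q=np.array(t[:3],float);b=t[3];d=q-p;r=np.radians(a);da=(b-a+180)%360-180
        print(t,'-> dx %.2f dy %.2f dz %.2f yaw %.2f'%((d[0]*np.cos(r)+d[1]*np.sin(r))/50,(d[0]*np.sin(r)-d[1]*np.cos(r))/50,-d[2]/50,-da/5),' rows>=%.1f'%max(np.linalg.norm(d)/50,abs(da)/8.59));p,a=q,b
E
python3 - <<'E'
from h import *
b=load('top')
for x,y,z in [(255,485,240),(305,465,0),(490,58,240),(620,310,0),(665,290,0),(605,115,240)]:
    e=crop(b,x,y,125,140,5,z)[:2]-[576,365.5];print(x,y,z,np.hypot(*e),np.degrees(np.arctan2(e[1],e[0])))
plan([(330,-270,220,56),(443.8,-64.7,150,88.3),(443.8,-64.7,60,88.3)])
E
```

```text
255 485 240 139.4386864597332 175.03134180195994
305 465 0 121.79321360557675 153.43022827674588
490 58 240 147.17988916018913 -45.96458031503475
620 310 0 146.0636648541823 -92.2900948261737
665 290 0 175.1160114385494 -87.49947065601832
605 115 240 185.63128535342625 -67.86988887451467
t 0.1 at [ 212.4 -479.7  230.8] 23.9 F [-0.1  0.2 -0.6] gap 1.0 gf 0
(330, -270, 220, 56) -> dx 3.85 dy -2.88 dz 0.22 yaw -6.42  rows>=4.8
(443.8, -64.7, 150, 88.3) -> dx 4.68 dy -0.41 dz 1.40 yaw -6.46  rows>=4.9
(443.8, -64.7, 60, 88.3) -> dx 0.00 dy 0.00 dz 1.80 yaw -0.00  rows>=1.8
```

```bash
python3 - <<'E'
from h import *
b=load('top')
for a in(-85,-75,-65,165,175,185):
    c=np.radians(a)
    for z in(0,240): print(a,z,((proj(b,[576+137*np.cos(c),365.5+137*np.sin(c),z])-[125,140])*5).round())
E
```

```text
-85 0 [605. 281.]
-85 240 [536. 214.]
-75 0 [600. 246.]
-75 240 [530. 173.]
-65 0 [588. 212.]
-65 240 [517. 133.]
165 0 [330. 500.]
165 240 [211. 471.]
175 0 [366. 506.]
175 240 [254. 479.]
185 0 [403. 507.]
185 240 [297. 479.]
```

Request:
step_arm(rows=[{"dx": 0.8,"dy": -0.6,"dz": 0.04,"yaw": -1.3,"jaw": 0},{"dx": 1.6,"dy": -1.2,"dz": 0.1,"yaw": -2.6,"jaw": 0},{"dx": 2.4,"dy": -1.8,"dz": 0.15,"yaw": -3.9,"jaw": 0},{"dx": 3.2,"dy": -2.4,"dz": 0.2,"yaw": -5.2,"jaw": 0},{"dx": 3.85,"dy": -2.88,"dz": 0.22,"yaw": -6.42,"jaw": 0}])

```text
t: 0.6
eef_pos: [330.6, -267.9, 220.0]
orientation: [-0.0, 0.882, 0.472, 0.0]
wrist_force: [0.5, -0.5, 0.8]
finger_gap: 1.002
gripper_force: 0.0
```

Request:
step_arm(rows=[{"dx": 0.94,"dy": -0.1,"dz": 0.28,"yaw": -1.3,"jaw": 0},{"dx": 1.88,"dy": -0.2,"dz": 0.56,"yaw": -2.6,"jaw": 0},{"dx": 2.8,"dy": -0.25,"dz": 0.84,"yaw": -3.9,"jaw": 0},{"dx": 3.7,"dy": -0.35,"dz": 1.1,"yaw": -5.2,"jaw": 0},{"dx": 4.68,"dy": -0.41,"dz": 1.4,"yaw": -6.46,"jaw": 0}])

```text
t: 1.1
eef_pos: [443.9, -64.3, 150.2]
orientation: [0.0, 0.716, 0.698, -0.0]
wrist_force: [0.4, -0.4, 0.9]
finger_gap: 1.0
gripper_force: 0.0
```

Request:
step_arm(rows=[{"dx": 0,"dz": 1.0,"jaw": 0},{"dx": 0,"dz": 2.0,"jaw": 0},{"dx": 0,"dz": 2.5,"jaw": 60},{"dx": 0,"dz": 2.86,"jaw": 100},{"dx": 0,"dz": 2.86,"jaw": 140}])

```text
invalid input
```

Request:
step_arm(rows=[{"dz": 0,"jaw": 255},{"dz": 0,"jaw": 255},{"dz": 0,"jaw": 255},{"dz": 0,"jaw": 255},{"dz": 0,"jaw": 255}])

```text
invalid input
```

Request:
step_arm(rows=[{"dz": -0.3,"jaw": 255},{"dz": -0.7,"jaw": 255},{"dz": -1.2,"jaw": 255},{"dz": -1.2,"jaw": 255},{"dz": -1.2,"jaw": 255}])

```text
invalid input
```

Request:
step_arm(rows=[{"dx": 0,"dy": 0,"dz": 1.0,"yaw": 0,"jaw": 0},{"dx": 0,"dy": 0,"dz": 2.0,"yaw": 0,"jaw": 0},{"dx": 0,"dy": 0,"dz": 2.5,"yaw": 0,"jaw": 60},{"dx": 0,"dy": 0,"dz": 2.86,"yaw": 0,"jaw": 100},{"dx": 0,"dy": 0,"dz": 2.86,"yaw": 0,"jaw": 140}])

```text
t: 1.6
eef_pos: [441.4, -65.4, 5.6]
orientation: [-0.002, 0.718, 0.696, -0.001]
wrist_force: [0.3, 0.5, 0.4]
finger_gap: 0.515
gripper_force: 0.0
```

Request:
step_arm(rows=[{"dx": 0,"dy": 0,"dz": 0,"yaw": 0,"jaw": 255},{"dx": 0,"dy": 0,"dz": 0,"yaw": 0,"jaw": 255},{"dx": 0,"dy": 0,"dz": 0,"yaw": 0,"jaw": 255},{"dx": 0,"dy": 0,"dz": 0,"yaw": 0,"jaw": 255},{"dx": 0,"dy": 0,"dz": 0,"yaw": 0,"jaw": 255}])

```text
t: 2.1
eef_pos: [444.2, -66.3, 8.3]
orientation: [0.001, 0.718, 0.696, 0.0]
wrist_force: [1.6, 1.0, 1.6]
finger_gap: 0.246
gripper_force: 59.9
```

Request:
step_arm(rows=[{"dx": 0,"dy": 0,"dz": -0.3,"yaw": 0,"jaw": 255},{"dx": 0,"dy": 0,"dz": -0.7,"yaw": 0,"jaw": 255},{"dx": 0,"dy": 0,"dz": -1.2,"yaw": 0,"jaw": 255},{"dx": 0,"dy": 0,"dz": -1.2,"yaw": 0,"jaw": 255},{"dx": 0,"dy": 0,"dz": -1.2,"yaw": 0,"jaw": 255}])

```text
t: 2.6
eef_pos: [443.6, -66.1, 67.7]
orientation: [0.0, 0.718, 0.696, 0.0]
wrist_force: [0.1, 0.3, -2.2]
finger_gap: 0.247
gripper_force: 59.4
```

```bash
python3 - <<'E'
from h import *
b=cam('top');a=cam('scene')
im1=cv2.resize(b['pixels'][170:270,290:430],None,fx=4,fy=4,interpolation=cv2.INTER_CUBIC)
im2=cv2.resize(a['pixels'][90:300,200:380],None,fx=2.8,fy=2.8,interpolation=cv2.INTER_CUBIC)
c=np.zeros((588+400,560,3),np.uint8);c[:400,:560]=im1
save(np.hstack([im2[:588,:400],np.vstack([cv2.resize(im1,(400,286)),cv2.resize(a['pixels'][90:190,280:380],(302,302)).repeat(1,0)[:, :302] if 0 else np.pad(cv2.resize(a['pixels'][90:190,280:380],(302,302),interpolation=cv2.INTER_CUBIC),((0,0),(0,98),(0,0)))])]),'c1')
E
```

```text
(no output)
```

View pics/c1.png

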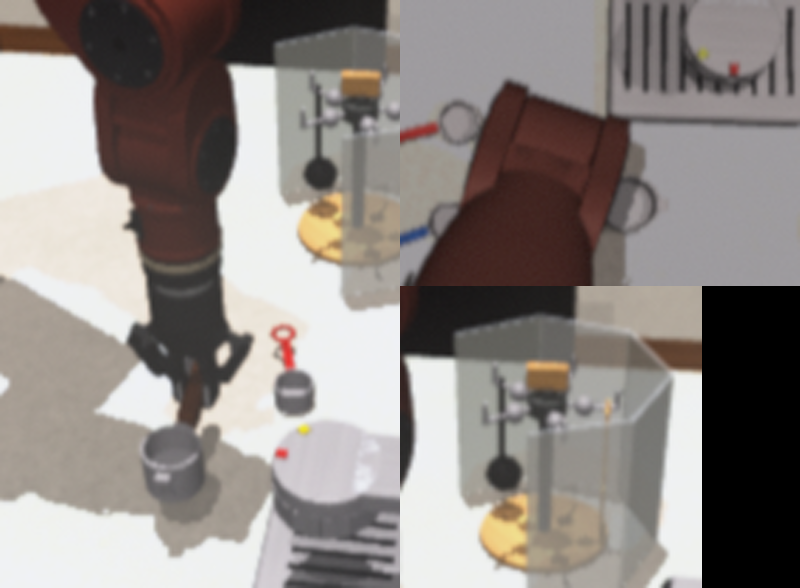

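```bash
python3 - <<'E'
from h import *
a=load('scene')
for u,v in[(323,137.7),(298,106.2),(322.6,137.7)]:
    e=ray(a,u,v,240)[:2]-[576,365.5];print(np.hypot(*e),np.degrees(np.arctan2(e[1],e[0])))
print(crop(a,173,449,200,90,2.8,110),crop(a,162,478,200,90,2.8,101))
w=cloud(a);P=w[235:275,245:285].reshape(-1,3);P=P[(P[:,2]>105)&(P[:,2]<125)&(P[:,1]<-125)];print(len(P),P.mean(0),P.min(0),P.max(0))
b=load('top');w=cloud(b);P=w[220:260,350:400].reshape(-1,3);P=P[(P[:,2]>96)&(P[:,2]<125)&(P[:,1]<-140)];print(len(P),P.mean(0),P.min(0),P.max(0))
E
```

```text
140.0290417340586 -90.97238726082676
142.33813839960624 146.444639078331
140.21131213859806 -91.50698177369505
[ 444.88137131 -173.2266668   110.        ] [ 440.07810191 -203.61287222  101.        ]
110 [ 440.34291047 -169.30830194  108.12902836] [ 411.95398761 -207.26763212  105.04427853] [ 471.05850776 -134.19406309  111.97109579]
81 [ 436.02475925 -181.76977653  104.46628982] [ 409.20949436 -205.461514     96.13911494] [ 466.01527424 -144.45933854  113.38879759]
```

```bash
python3 - <<'E'
from h import *
plan([(543,-182.7,109.5,128.7),(543,-182.7,145.5,128.7)])
plan([(543,-182.7,109.5,128.7)],(443.8,-65,67.2,88.3))
E
```

```text
t 2.7 at [442.7 -65.9  66.8] 88.3 F [ 0.3 -0.1 -3.6] gap 0.25 gf 59
(543, -182.7, 109.5, 128.7) -> dx -2.28 dy 2.07 dz -0.85 yaw -8.08  rows>=4.7
(543, -182.7, 145.5, 128.7) -> dx 0.00 dy 0.00 dz -0.72 yaw -0.00  rows>=0.7
t 2.7 at [443.8 -65.   67.2] 88.3 F [ 0.3 -0.1 -3.6] gap 0.25 gf 59
(543, -182.7, 109.5, 128.7) -> dx -2.29 dy 2.05 dz -0.85 yaw -8.08  rows>=4.7
```

Request:
step_arm(rows=[{"dx": -0.45,"dy": 0.4,"dz": -0.4,"yaw": -1.6,"jaw": 255},{"dx": -0.9,"dy": 0.8,"dz": -0.85,"yaw": -3.2,"jaw": 255},{"dx": -1.4,"dy": 1.25,"dz": -0.85,"yaw": -4.85,"jaw": 255},{"dx": -1.85,"dy": 1.65,"dz": -0.85,"yaw": -6.5,"jaw": 255},{"dx": -2.29,"dy": 2.06,"dz": -0.85,"yaw": -8.08,"jaw": 255}])

```text
t: 3.2
eef_pos: [542.9, -184.4, 108.8]
orientation: [-0.001, 0.43, 0.903, -0.0]
wrist_force: [1.2, -1.1, -3.1]
finger_gap: 0.248
gripper_force: 59.5
```

Request:
step_arm(rows=[{"dx": 0,"dy": 0,"dz": -0.2,"yaw": 0,"jaw": 255},{"dx": 0,"dy": 0,"dz": -0.2,"yaw": 0,"jaw": 255},{"dx": 0,"dy": 0,"dz": -0.2,"yaw": 0,"jaw": 255},{"dx": 0,"dy": 0,"dz": -0.2,"yaw": 0,"jaw": 255},{"dx": 0,"dy": 0,"dz": -0.2,"yaw": 0,"jaw": 255}])

```text
t: 3.7
eef_pos: [542.5, -183.0, 119.9]
orientation: [-0.0, 0.433, 0.901, 0.0]
wrist_force: [0.7, 0.5, -3.3]
finger_gap: 0.251
gripper_force: 59.7
```

```bash
python3 - <<'E'
from h import *
a=cam('scene');b=cam('top')
save(np.hstack([cv2.resize(a['pixels'][180:320,250:390],(560,560),interpolation=cv2.INTER_CUBIC)]),'c2')
plan([(543,-182.7,119.5,128.7)])
E
```

```text
t 3.8 at [ 542.8 -183.2  120.1] 128.7 F [-1.2  0.1 -3.2] gap 0.25 gf 60
(543, -182.7, 119.5, 128.7) -> dx 0.01 dy 0.01 dz 0.01 yaw -0.00  rows>=0.0
```

View pics/c2.png

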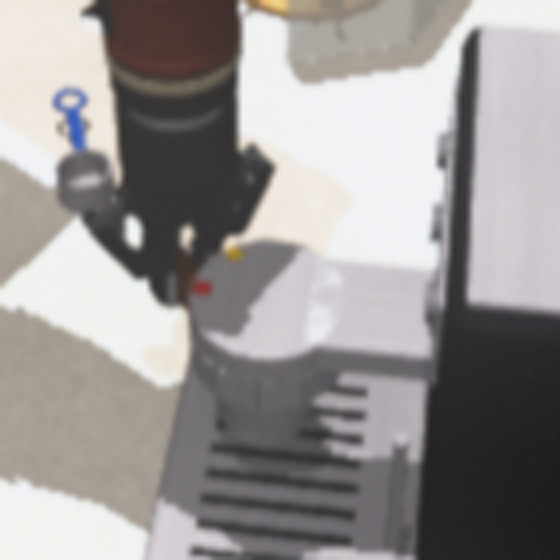

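The basket sits under the ring (about (262,400) in the crop) and the handle points at the yellow mark. I'll lift slowly.

Request:
step_arm(rows=[{"dx": 0,"dy": 0,"dz": -0.1,"yaw": 0,"jaw": 255},{"dx": 0,"dy": 0,"dz": -0.2,"yaw": 0,"jaw": 255},{"dx": 0,"dy": 0,"dz": -0.26,"yaw": 0,"jaw": 255},{"dx": 0,"dy": 0,"dz": -0.26,"yaw": 0,"jaw": 255}])

```text
t: 4.2
eef_pos: [543.5, -183.9, 134.0]
orientation: [0.001, 0.433, 0.901, 0.0]
wrist_force: [0.4, -0.5, -3.0]
finger_gap: 0.249
gripper_force: 59.7
```

Request:
step_arm(rows=[{"dx": 0,"dy": 0,"dz": -0.06,"yaw": 0,"jaw": 255},{"dx": 0,"dy": 0,"dz": -0.12,"yaw": 0,"jaw": 255},{"dx": 0,"dy": 0,"dz": -0.12,"yaw": 0,"jaw": 255}])

```text
t: 4.5
eef_pos: [543.3, -183.8, 139.6]
orientation: [0.0, 0.433, 0.901, 0.0]
wrist_force: [0.5, -0.4, -3.6]
finger_gap: 0.249
gripper_force: 59.7
```

Request:
step_arm(rows=[{"dx": 0,"dy": 0,"dz": -0.05,"yaw": 0,"jaw": 255},{"dx": 0,"dy": 0,"dz": -0.1,"yaw": 0,"jaw": 255},{"dx": 0,"dy": 0,"dz": -0.1,"yaw": 0,"jaw": 255}])

```text
t: 4.8
eef_pos: [543.3, -183.8, 144.6]
orientation: [0.0, 0.433, 0.901, -0.0]
wrist_force: [0.7, 0.2, -2.9]
finger_gap: 0.243
gripper_force: 59.7
```

Request:
step_arm(rows=[{"dx": 0,"dy": 0,"dz": -0.03,"yaw": 0,"jaw": 255},{"dx": 0,"dy": 0,"dz": -0.03,"yaw": 0,"jaw": 255}])

```text
t: 5.0
eef_pos: [543.1, -183.7, 145.8]
orientation: [0.0, 0.433, 0.901, 0.0]
wrist_force: [1.1, -0.2, -3.5]
finger_gap: 0.245
gripper_force: 59.7
```

Request:
step_arm(rows=[{"dx": -0.008,"dy": -0.174,"dz": 0,"yaw": -1,"jaw": 255},{"dx": -0.03,"dy": -0.347,"dz": 0,"yaw": -2,"jaw": 255},{"dx": -0.068,"dy": -0.518,"dz": 0,"yaw": -3,"jaw": 255},{"dx": -0.121,"dy": -0.684,"dz": 0,"yaw": -4,"jaw": 255},{"dx": -0.121,"dy": -0.684,"dz": 0,"yaw": -4,"jaw": 255}])

```text
t: 5.5
eef_pos: [519.8, -210.7, 145.8]
orientation: [0.0, 0.27, 0.963, -0.0]
wrist_force: [-0.2, 0.6, -0.5]
finger_gap: 0.247
gripper_force: 60.3
```

```bash
python3 - <<'E'
from h import *
c=np.radians(148.7);plan([(605.5+100*np.cos(c),-260.7+100*np.sin(c),145,148.7)]);print(readout.get_state()['moment'])
E
```

```text
t 5.5 at [ 519.8 -210.7  145.8] 148.7 F [-0.2  0.6 -0.5] gap 0.25 gf 60
(np.float64(520.0541169867192), np.float64(-208.74808881204902), 145, 148.7) -> dx 0.02 dy 0.03 dz 0.02 yaw 0.00  rows>=0.0
[ 0.04713474 -0.1374503   0.03473764]
```

Request:
step_arm(rows=[{"dx": -0.015,"dy": -0.24,"dz": 0,"yaw": -1.4,"jaw": 255},{"dx": -0.054,"dy": -0.463,"dz": 0,"yaw": -2.7,"jaw": 255},{"dx": -0.121,"dy": -0.684,"dz": 0,"yaw": -4,"jaw": 255},{"dx": -0.187,"dy": -0.845,"dz": 0,"yaw": -5,"jaw": 255},{"dx": -0.268,"dy": -1.0,"dz": 0,"yaw": -6,"jaw": 255}])

```text
t: 6.0
eef_pos: [505.7, -259.5, 145.7]
orientation: [0.0, 0.011, 1.0, 0.0]
wrist_force: [0.8, 0.7, -3.7]
finger_gap: 0.245
gripper_force: 59.9
```

Request:
step_arm(rows=[{"dx": 0,"dy": 0,"dz": 0,"yaw": 0,"jaw": 255},{"dx": 0,"dy": 0,"dz": 0.05,"yaw": 0,"jaw": 255},{"dx": 0,"dy": 0,"dz": 0.08,"yaw": 0,"jaw": 255},{"dx": 0,"dy": 0,"dz": 0.08,"yaw": 0,"jaw": 255}])

```text
t: 6.4
eef_pos: [506.0, -259.4, 142.1]
orientation: [0.0, 0.012, 1.0, -0.0]
wrist_force: [-1.8, -1.6, 2.5]
finger_gap: 0.245
gripper_force: 60.8
```

```bash
python3 - <<'E'
from h import *
c=np.radians(178.7);plan([(605.5+100*np.cos(c),-260.7+100*np.sin(c),140.5,178.7)]);print(readout.get_state()['moment'])
E
```

```text
t 6.4 at [ 506.  -259.4  142.1] 178.6 F [-1.8 -1.6  2.5] gap 0.24 gf 61
(np.float64(505.52573906773017), np.float64(-258.4312666427218), 140.5, 178.7) -> dx 0.01 dy 0.02 dz 0.03 yaw -0.02  rows>=0.0
[-0.19454641 -0.24523947 -0.14105957]
```

Request:
step_arm(rows=[{"dx": 0,"dy": 0,"dz": 0.03,"yaw": 0,"jaw": 255},{"dx": 0,"dy": 0,"dz": 0.03,"yaw": 0,"jaw": 255}])

```text
t: 6.6
eef_pos: [506.2, -259.5, 141.0]
orientation: [0.001, 0.012, 1.0, -0.0]
wrist_force: [-1.4, -0.1, 6.8]
finger_gap: 0.244
gripper_force: 61.5
```

Request:
step_arm(rows=[{"dx": -0.01,"dy": 0.105,"dz": 0,"yaw": 0.6,"jaw": 255},{"dx": -0.015,"dy": 0.21,"dz": 0,"yaw": 1.2,"jaw": 255},{"dx": -0.015,"dy": 0.21,"dz": 0,"yaw": 1.2,"jaw": 255}])

```text
t: 6.9
eef_pos: [507.6, -248.9, 141.0]
orientation: [0.001, 0.064, 0.998, -0.0]
wrist_force: [1.8, -1.7, 6.3]
finger_gap: 0.243
gripper_force: 61.2
```

Request:
step_arm(rows=[{"dx": 0.012,"dy": -0.21,"dz": 0,"yaw": -1.2,"jaw": 255},{"dx": 0.012,"dy": -0.21,"dz": 0,"yaw": -1.2,"jaw": 255},{"dx": 0.012,"dy": -0.21,"dz": 0,"yaw": -1.2,"jaw": 255}])

```text
t: 7.2
eef_pos: [505.6, -259.1, 140.9]
orientation: [0.001, 0.01, 1.0, 0.0]
wrist_force: [0.3, 3.1, 7.5]
finger_gap: 0.246
gripper_force: 61.5
```

Request:
step_arm(rows=[{"dx": 0,"dy": 0,"dz": 0,"yaw": 0,"jaw": 120},{"dx": 0,"dy": 0,"dz": 0,"yaw": 0,"jaw": 120},{"dx": 0,"dy": 0,"dz": 0,"yaw": 0,"jaw": 120},{"dx": 0,"dy": 0,"dz": 0,"yaw": 0,"jaw": 120}])

```text
t: 7.6
eef_pos: [504.4, -259.2, 139.9]
orientation: [-0.0, 0.011, 1.0, 0.0]
wrist_force: [-0.5, -0.5, 0.2]
finger_gap: 0.526
gripper_force: 0.0
```

Request:
step_arm(rows=[{"dx": 0,"dy": 0,"dz": -1,"yaw": 0,"jaw": 120},{"dx": 0,"dy": 0,"dz": -2,"yaw": 0,"jaw": 120},{"dx": 2,"dy": 0,"dz": -2.5,"yaw": 0,"jaw": 120},{"dx": 3,"dy": 0,"dz": -2.5,"yaw": 0,"jaw": 120},{"dx": 4,"dy": 0,"dz": -2.5,"yaw": 0,"jaw": 120}])

```text
t: 8.1
eef_pos: [355.5, -255.8, 262.4]
orientation: [0.0, 0.011, 1.0, -0.001]
wrist_force: [-0.5, -1.5, 1.5]
finger_gap: 0.53
gripper_force: 0.0
```

```bash
python3 - <<'E'
from h import *
a=cam('scene');b=cam('top');plan([])
save(np.hstack([cv2.resize(a['pixels'][210:310,240:340],(400,400),interpolation=cv2.INTER_CUBIC),cv2.resize(b['pixels'][150:250,350:450],(400,400),interpolation=cv2.INTER_CUBIC)]),'c3')
E
```

```text
t 8.2 at [ 352.2 -254.7  262.3] 178.6 F [-0.6  0.5  0.5] gap 0.52 gf 0
```

View pics/c3.png

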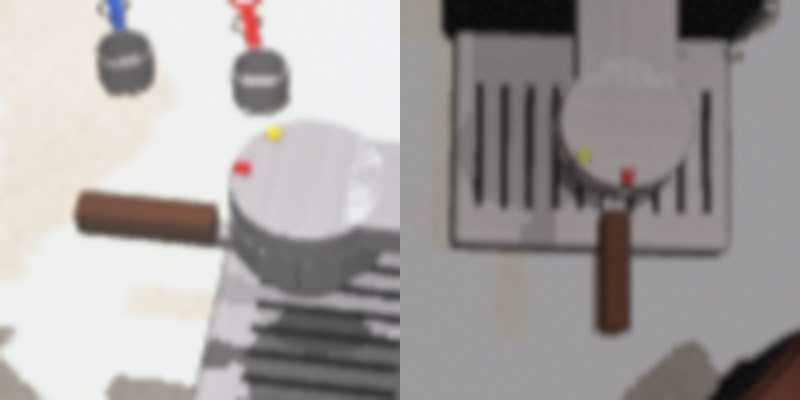

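```bash
python3 - <<'E'
from h import *
b=load('top')
p=crop(b,216,213,350,150,4,169);q=crop(b,212,331,350,150,4,169);d=q-p;print(p,q,np.degrees(np.arctan2(d[1],d[0])),np.linalg.norm(d))
for r in(b,load('scene')):
    w=cloud(r);c=r['pixels'].astype(int)
    m=(c[...,0]>c[...,2]*1.5)&(w[...,0]>450)&(w[...,0]<560)&(abs(w[...,1]+260)<30)&(w[...,2]>120)
    m=cv2.erode(m.astype(np.uint8),np.ones((3,3)))>0
    P=w[m];P=P[P[:,2]>np.median(P[:,2])-6];print(len(P),np.median(P[:,2]),P.min(0),P.max(0));A=np.c_[P[:,:2]-[505,-260],np.ones(len(P))];print(np.linalg.lstsq(A,P[:,2],rcond=None)[0]);print(np.polyfit(P[:,0],P[:,1],1))
E
```

```text
[ 546.13057114 -258.23145622  169.        ] [ 460.56121701 -253.69247612  169.        ] 176.96362207185015 85.6896534422637
107 167.38084260968208 [ 467.8300261  -262.96543096  162.17129139] [ 540.56999242 -248.92926109  174.26396196]
[-1.39368857e-02 -3.32451950e-02  1.67543534e+02]
[-4.63199017e-02 -2.32823047e+02]
102 170.17086536054182 [ 469.30049496 -269.59793499  166.45109824] [ 545.41207793 -257.55017946  173.49517438]
[ 6.52102420e-03 -4.36262094e-03  1.70193917e+02]
[-2.35414345e-02 -2.52621638e+02]
```

The portafilter hangs level in the ring. Its handle is about 1–2° from forward and its top is at about 169 mm, which matches the locked height. Next I'll look at the carousel and scoops.

```bash
python3 - <<'E'
from h import *
a=cam('scene');b=cam('top')
save(np.vstack([np.hstack([cv2.resize(a['pixels'][95:195,280:380],(400,400),interpolation=cv2.INTER_CUBIC),cv2.resize(b['pixels'][195:275,265:345],(400,400),interpolation=cv2.INTER_CUBIC)]),cv2.resize(np.hstack([a['pixels'],b['pixels']])[:,:],(640,200),interpolation=cv2.INTER_AREA)[:, list(range(640))+[639]*160]]),'c4')
E
```

```text
(no output)
```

View pics/c4.png

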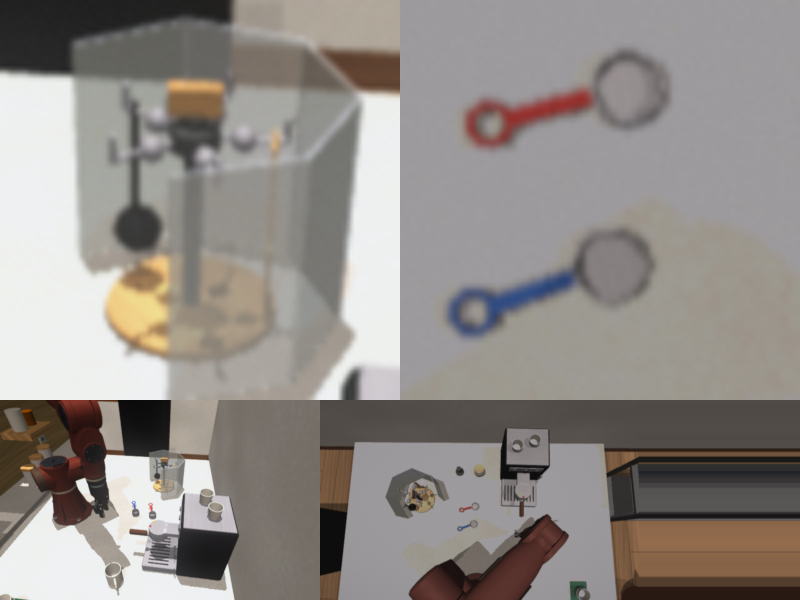

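The crop shows the red loop (90,124) and cup (231,88), and the blue loop (74,311) and cup (213,267). Hook 3's tip is at (112,142) on the left, and there is no yellow scoop anywhere.

```bash
python3 - <<'E'
from h import *
a=load('scene');b=load('top')
for n,l,c in[('red',(90,124),(231,88)),('blue',(74,311),(213,267))]:
    L=crop(b,*l,265,195,5,28);C=crop(b,*c,265,195,5,32);d=(C-L)[:2];u=d/np.hypot(*d)
    print(n,L,C,np.hypot(*d),np.degrees(np.arctan2(*d[::-1])),'grip',(L[:2]+C[:2]-91*u)/2+41*u)
print('h3tip',crop(a,112,141,280,95,4,216),'ball3',crop(a,152,148,280,95,4,195),'knob',crop(a,196,85,280,95,4,250))
plan([(380,-100,200,220),(450,0,120,260),(519,66,60,285)],(304,-254.7,262.3,178.6))
print(readout.get_state()['joint_positions'],pose()[1])
E
```

```text
red [509.86157634 104.55334055  28.        ] [533.27480834  14.92138707  32.        ] 92.6394436424599 -75.36058396948684 grip [520.43088473  64.09127371]
blue [391.82775328 111.80609782  28.        ] [419.97981034  24.68493539  32.        ] 91.55673247335328 -72.09244406153528 grip [404.52011233  72.52750899]
h3tip [510.64106218 313.46326598 216.        ] ball3 [543.02173765 342.21083792 195.        ] knob [580.02549237 361.19097757 250.        ]
t 8.3 at [ 304.  -254.7  262.3] 178.6 F [ 1.4 -0.   0.7] gap 0.53 gf 0
(380, -100, 200, 220) -> dx -1.44 dy 3.13 dz 1.25 yaw -8.28  rows>=4.8
(450, 0, 120, 260) -> dx -2.36 dy 0.63 dz 1.60 yaw -8.00  rows>=4.7
(519, 66, 60, 285) -> dx -1.54 dy -1.13 dz 1.20 yaw -5.00  rows>=2.9
[-7.90464644e-01  1.07597123e-01 -3.02966375e-01  1.15889566e+00
  1.45472411e-04 -7.65879900e-01] [ 356.22475686 -256.16328657  262.34281251]
```

```bash
python3 - <<'E'
from h import *
plan([(400,-100,200,219),(460,0,120,259),(520.4,64.1,60,284.6),(520.4,64.1,9,284.6)])
E
```

```text
t 8.3 at [ 356.2 -256.2  262.3] 178.6 F [ 1.4 -0.   0.7] gap 0.53 gf 0
(400, -100, 200, 219) -> dx -0.80 dy 3.14 dz 1.25 yaw -8.08  rows>=4.7
(460, 0, 120, 259) -> dx -2.19 dy 0.80 dz 1.60 yaw -8.00  rows>=4.7
(520.4, 64.1, 60, 284.6) -> dx -1.49 dy -0.94 dz 1.20 yaw -5.12  rows>=3.0
(520.4, 64.1, 9, 284.6) -> dx 0.00 dy -0.00 dz 1.02 yaw -0.00  rows>=1.0
```

Request:
step_arm(rows=[{"dx": -0.8,"dy": 3.14,"dz": 1.25,"yaw": -8.08,"jaw": 60},{"dx": -0.8,"dy": 3.14,"dz": 1.25,"yaw": -8.08,"jaw": 60},{"dx": -0.8,"dy": 3.14,"dz": 1.25,"yaw": -8.08,"jaw": 60},{"dx": -0.8,"dy": 3.14,"dz": 1.25,"yaw": -8.08,"jaw": 60},{"dx": -0.8,"dy": 3.14,"dz": 1.25,"yaw": -8.08,"jaw": 60}])

```text
t: 8.8
eef_pos: [401.0, -96.7, 197.9]
orientation: [-0.001, -0.339, 0.941, 0.001]
wrist_force: [-0.1, -0.4, -0.4]
finger_gap: 0.765
gripper_force: 0.0
```

Request:
step_arm(rows=[{"dx": -2.19,"dy": 0.8,"dz": 1.6,"yaw": -8,"jaw": 60},{"dx": -2.19,"dy": 0.8,"dz": 1.6,"yaw": -8,"jaw": 60},{"dx": -2.19,"dy": 0.8,"dz": 1.6,"yaw": -8,"jaw": 60},{"dx": -2.19,"dy": 0.8,"dz": 1.6,"yaw": -8,"jaw": 60},{"dx": -2.19,"dy": 0.8,"dz": 1.6,"yaw": -8,"jaw": 60}])

```text
t: 9.3
eef_pos: [460.7, 2.0, 117.8]
orientation: [-0.001, -0.64, 0.768, 0.001]
wrist_force: [-0.1, -0.9, 0.2]
finger_gap: 0.766
gripper_force: 0.0
```

Request:
step_arm(rows=[{"dx": -1.49,"dy": -0.94,"dz": 1.0,"yaw": -5.1,"jaw": 60},{"dx": -1.49,"dy": -0.94,"dz": 1.0,"yaw": -5.1,"jaw": 60},{"dx": -1.49,"dy": -0.94,"dz": 1.0,"yaw": -5.1,"jaw": 60},{"dx": -1.49,"dy": -0.94,"dz": 1.0,"yaw": -5.1,"jaw": 60},{"dx": -1.49,"dy": -0.94,"dz": 1.0,"yaw": -5.1,"jaw": 60}])

```text
t: 9.8
eef_pos: [520.5, 64.9, 69.0]
orientation: [0.0, 0.79, -0.613, -0.0]
wrist_force: [0.4, 0.3, -0.5]
finger_gap: 0.768
gripper_force: 0.0
```

```bash
python3 - <<'E'
from h import *
plan([(520.4,64.1,9,284.6)])
a=cam('scene');w=cloud(a);c=a['pixels'].astype(int)
m=(c[...,0]>1.7*c[...,1])&(c[...,0]>1.7*c[...,2])&(w[...,2]>15)&(w[...,2]<40)&(w[...,0]>480)&(w[...,0]<560)&(w[...,1]>20)&(w[...,1]<130);print(m.sum(),w[m].mean(0),w[m].min(0),w[m].max(0))
save(cv2.resize(a['pixels'][150:250,240:360],(720,600),interpolation=cv2.INTER_CUBIC),'c5')
E
```

```text
t 9.8 at [520.5  64.9  69. ] -75.6 F [ 0.4  0.3 -0.5] gap 0.77 gf 0
(520.4, 64.1, 9, 284.6) -> dx 0.01 dy 0.01 dz 1.20 yaw -0.04  rows>=1.2
34 [520.01390122  74.73273215  32.75749761] [500.26610434  41.96516449  28.72054175] [528.44530399 111.99235045  36.27578766]
```

View pics/c5.png

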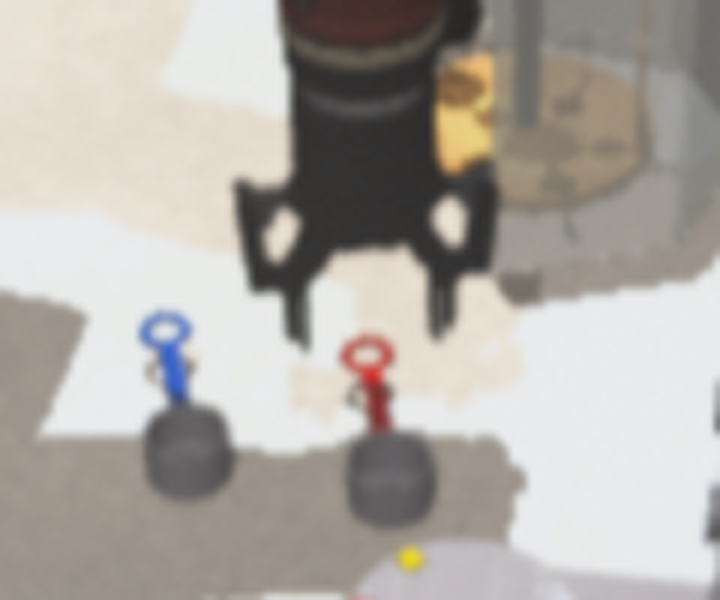

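The gripper is centred over the red handle at (372,390). I'll go down and grip.

Request:
step_arm(rows=[{"dx": 0,"dy": 0,"dz": 0.6,"yaw": 0,"jaw": 60},{"dx": 0,"dy": 0,"dz": 1.2,"yaw": 0,"jaw": 60},{"dx": 0,"dy": 0,"dz": 1.2,"yaw": 0,"jaw": 60},{"dx": 0,"dy": 0,"dz": 1.2,"yaw": 0,"jaw": 120},{"dx": 0,"dy": 0,"dz": 1.2,"yaw": 0,"jaw": 180}])

```text
t: 10.35
eef_pos: [521.5, 64.2, 11.0]
orientation: [-0.001, 0.791, -0.612, 0.001]
wrist_force: [0.3, -0.4, -0.7]
finger_gap: 0.433
gripper_force: 0.0
```

Request:
step_arm(rows=[{"dx": 0,"dy": 0,"dz": 0,"yaw": 0,"jaw": 255},{"dx": 0,"dy": 0,"dz": 0,"yaw": 0,"jaw": 255},{"dx": 0,"dy": 0,"dz": 0,"yaw": 0,"jaw": 255},{"dx": 0,"dy": 0,"dz": 0,"yaw": 0,"jaw": 255},{"dx": 0,"dy": 0,"dz": 0,"yaw": 0,"jaw": 255}])

```text
t: 10.85
eef_pos: [521.2, 64.7, 10.2]
orientation: [-0.001, 0.791, -0.612, 0.001]
wrist_force: [-0.4, 2.2, 7.0]
finger_gap: 0.123
gripper_force: 58.6
```

Request:
step_arm(rows=[{"dx": 0,"dy": 0,"dz": -0.3,"yaw": 0,"jaw": 255},{"dx": 0,"dy": 0,"dz": -1,"yaw": 0,"jaw": 255},{"dx": 0,"dy": 0,"dz": -2,"yaw": 0,"jaw": 255},{"dx": 0,"dy": 0,"dz": -3,"yaw": 0,"jaw": 255},{"dx": 0,"dy": 0,"dz": -4,"yaw": 0,"jaw": 255}])

```text
t: 11.35
eef_pos: [519.7, 64.5, 211.4]
orientation: [0.0, 0.791, -0.612, -0.0]
wrist_force: [1.1, -0.1, -1.2]
finger_gap: 0.124
gripper_force: 58.5
```

```bash
python3 - <<'E'
from h import *
c=np.radians(217.5);o=np.array([509.5,313.5])
P=o+41*np.array([np.cos(c),np.sin(c)]);Q=o+(41+60)*np.array([np.cos(c),np.sin(c)])
plan([(*Q,221,250),(*Q,221,217.5),(*P,221,217.5),(*P,186,217.5)])
E
```

```text
t 11.3 at [519.7  64.5 211.4] -75.4 F [ 1.1 -0.1 -1.2] gap 0.12 gf 59
(np.float64(429.37131263058524), np.float64(252.01509567011922), 221, 250) -> dx -4.08 dy 0.80 dz -0.19 yaw 6.91  rows>=4.2
(np.float64(429.37131263058524), np.float64(252.01509567011922), 221, 217.5) -> dx -0.00 dy 0.00 dz -0.00 yaw 6.50  rows>=3.8
(np.float64(476.97251304805934), np.float64(288.54078141064247), 221, 217.5) -> dx -1.20 dy 0.00 dz -0.00 yaw -0.00  rows>=1.2
(np.float64(476.97251304805934), np.float64(288.54078141064247), 186, 217.5) -> dx -0.00 dy 0.00 dz 0.70 yaw -0.00  rows>=0.7
```

Request:
step_arm(rows=[{"dx": -0.8,"dy": 0.16,"dz": -0.1,"yaw": 1.4,"jaw": 255},{"dx": -1.6,"dy": 0.32,"dz": -0.19,"yaw": 2.8,"jaw": 255},{"dx": -2.45,"dy": 0.48,"dz": -0.19,"yaw": 4.2,"jaw": 255},{"dx": -3.3,"dy": 0.65,"dz": -0.19,"yaw": 5.6,"jaw": 255},{"dx": -4.08,"dy": 0.8,"dz": -0.19,"yaw": 6.9,"jaw": 255}])

```text
t: 11.85
eef_pos: [429.0, 253.3, 219.0]
orientation: [0.0, -0.572, 0.82, 0.0]
wrist_force: [-0.1, 0.4, -1.3]
finger_gap: 0.117
gripper_force: 58.6
```

Request:
step_arm(rows=[{"dx": 0,"dy": 0,"dz": 0,"yaw": 1.6,"jaw": 255},{"dx": 0,"dy": 0,"dz": 0,"yaw": 3.2,"jaw": 255},{"dx": 0,"dy": 0,"dz": 0,"yaw": 4.8,"jaw": 255},{"dx": 0,"dy": 0,"dz": 0,"yaw": 6.5,"jaw": 255},{"dx": 0,"dy": 0,"dz": 0,"yaw": 6.5,"jaw": 255}])

```text
t: 12.35
eef_pos: [430.0, 251.8, 218.9]
orientation: [-0.0, -0.321, 0.947, -0.0]
wrist_force: [0.2, 0.2, 0.2]
finger_gap: 0.127
gripper_force: 58.6
```

```bash
python3 - <<'E'
from h import *
a=cam('scene');b=cam('top')
save(np.hstack([cv2.resize(a['pixels'][90:190,235:335],(400,400),interpolation=cv2.INTER_CUBIC),cv2.resize(b['pixels'][150:250,170:270],(400,400),interpolation=cv2.INTER_CUBIC)]),'c6')
c=np.radians(217.5);o=np.array([509.5,313.5])
P=o+41*np.array([np.cos(c),np.sin(c)])
plan([(*P,221,217.5),(*P,187,217.5)])
E
```

```text
t 12.4 at [430.2 251.8 218.8] -142.2 F [-0.6 -0.1 -0.8] gap 0.13 gf 59
(np.float64(476.97251304805934), np.float64(288.54078141064247), 221, 217.5) -> dx -1.19 dy 0.01 dz -0.04 yaw 0.07  rows>=1.2
(np.float64(476.97251304805934), np.float64(288.54078141064247), 187, 217.5) -> dx -0.00 dy 0.00 dz 0.68 yaw -0.00  rows>=0.7
```

View pics/c6.png

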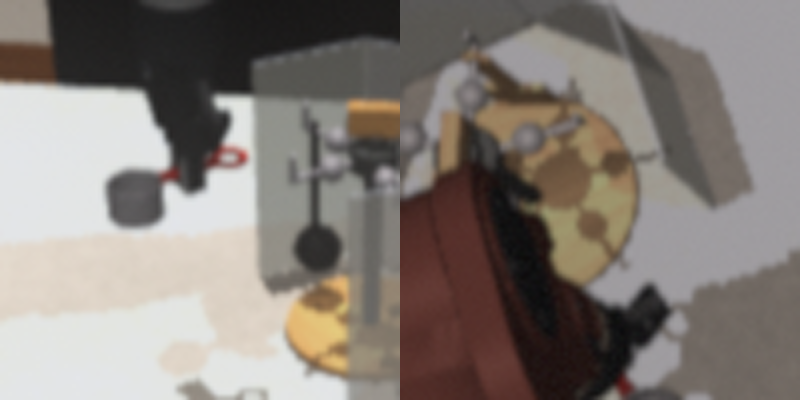

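The left crop shows the red loop at (229,157) and hook 3's upright at (293,165–182). I'll compare both with the model.

```bash
python3 - <<'E'
from h import *
a=load('scene')
for z in(230,237,244):print(z,crop(a,229,157,235,90,4,z))
print('tip',crop(a,293,164,235,90,4,217),'corner',crop(a,296,181,235,90,4,195))
print((proj(a,[462.6,276.8,237])-[235,90])*4,(proj(a,[509.5,313.5,217])-[235,90])*4,(proj(a,[509.5,313.5,195])-[235,90])*4)
w=cloud(a);c=a['pixels'].astype(int)
m=(c[...,0]>1.6*c[...,1])&(c[...,0]>1.6*c[...,2])&(w[...,2]>200)&(w[...,2]<260)&(w[...,1]>200)&(w[...,1]<330)&(w[...,0]>400)&(w[...,0]<500);P=w[m];print(len(P),P[np.argsort(P[:,0])].round(0)[::3])
E
```

```text
230 [458.9502653  289.23714731 230.        ]
237 [461.24690298 276.85623102 237.        ]
244 [463.54354065 264.47531473 244.        ]
tip [512.4447821  306.54727855 217.        ] corner [513.69568644 315.4620657  195.        ]
[229.04957602 155.6237786 ] [289.20654594 158.39725072] [289.54489928 180.33097211]
17 [[414. 236. 241.]
 [418. 234. 239.]
 [421. 235. 238.]
 [448. 276. 240.]
 [452. 276. 240.]
 [471. 281. 239.]]
```

Request:
step_arm(rows=[{"dx": -0.4,"dy": 0,"dz": 0,"yaw": 0,"jaw": 255},{"dx": -0.8,"dy": 0,"dz": 0,"yaw": 0,"jaw": 255},{"dx": -1.21,"dy": 0,"dz": 0,"yaw": 0,"jaw": 255},{"dx": -1.21,"dy": 0,"dz": 0,"yaw": 0,"jaw": 255},{"dx": -1.21,"dy": 0,"dz": 0,"yaw": 0,"jaw": 255}])

```text
t: 12.95
eef_pos: [477.9, 288.6, 218.5]
orientation: [-0.001, -0.323, 0.946, -0.0]
wrist_force: [-0.3, -0.7, -0.1]
finger_gap: 0.123
gripper_force: 58.6
```

```bash
python3 - <<'E'
from h import *
a=cam('scene')
save(cv2.resize(a['pixels'][90:170,260:340],(640,600),interpolation=cv2.INTER_CUBIC),'c7')
plan([])
E
```

```text
t 13.0 at [477.6 288.4 218.6] -142.3 F [ 0.   1.  -1.4] gap 0.12 gf 59
```

View pics/c7.png

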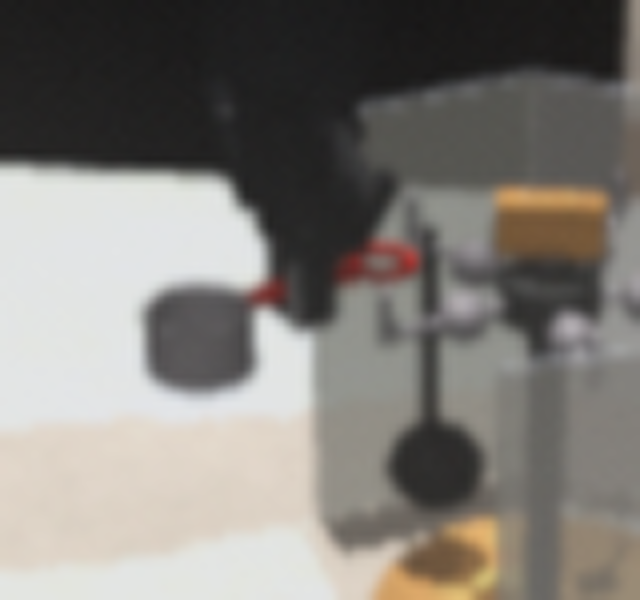

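The loop (388,262) is directly above the hook tip (384,295). I'll lower it and release.

Request:
step_arm(rows=[{"dx": 0,"dy": 0,"dz": 0.2,"yaw": 0,"jaw": 255},{"dx": 0,"dy": 0,"dz": 0.4,"yaw": 0,"jaw": 255},{"dx": 0,"dy": 0,"dz": 0.6,"yaw": 0,"jaw": 255},{"dx": 0,"dy": 0,"dz": 0.6,"yaw": 0,"jaw": 255},{"dx": 0,"dy": 0,"dz": 0.6,"yaw": 0,"jaw": 255}])

```text
t: 13.5
eef_pos: [477.9, 288.6, 188.5]
orientation: [-0.0, -0.322, 0.947, -0.0]
wrist_force: [0.3, 0.5, -0.4]
finger_gap: 0.124
gripper_force: 58.6
```

Request:
step_arm(rows=[{"dx": 0,"dy": 0,"dz": 0,"yaw": 0,"jaw": 180},{"dx": 0,"dy": 0,"dz": 0,"yaw": 0,"jaw": 100},{"dx": 0,"dy": 0,"dz": 0,"yaw": 0,"jaw": 100},{"dx": 0,"dy": 0,"dz": 0,"yaw": 0,"jaw": 100},{"dx": 0,"dy": 0,"dz": 0,"yaw": 0,"jaw": 100}])

```text
t: 14.0
eef_pos: [478.3, 288.8, 189.0]
orientation: [0.0, -0.322, 0.947, 0.0]
wrist_force: [0.2, 0.7, 0.1]
finger_gap: 0.606
gripper_force: 0.0
```

Request:
step_arm(rows=[{"dx": 0,"dy": 0,"dz": -0.5,"yaw": 0,"jaw": 100},{"dx": 0,"dy": 0,"dz": -1,"yaw": 0,"jaw": 100},{"dx": 1,"dy": 0,"dz": -1.8,"yaw": 0,"jaw": 100},{"dx": 2,"dy": 0,"dz": -1.8,"yaw": 0,"jaw": 100},{"dx": 2.4,"dy": 0,"dz": -1.8,"yaw": 0,"jaw": 100}])

```text
t: 14.5
eef_pos: [381.5, 214.5, 280.0]
orientation: [0.001, -0.322, 0.947, -0.0]
wrist_force: [-0.2, -0.0, 0.0]
finger_gap: 0.608
gripper_force: 0.0
```

```bash
python3 - <<'E'
from h import *
a=cam('scene');b=cam('top');plan([])
save(np.hstack([cv2.resize(a['pixels'][95:195,260:360],(400,400),interpolation=cv2.INTER_CUBIC),cv2.resize(b['pixels'][160:290,180:310],(400,400),interpolation=cv2.INTER_CUBIC)]),'c8')
E
```

```text
t 14.6 at [380.4 213.9 279.8] -142.4 F [-0.2 -0.2  0.2] gap 0.61 gf 0
```

View pics/c8.png

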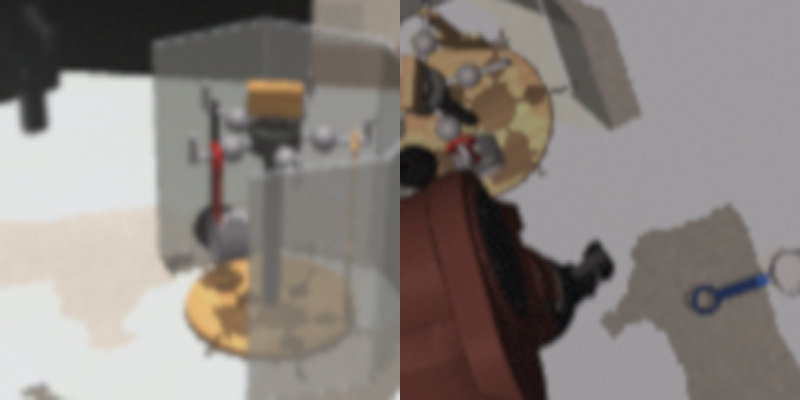

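The red scoop hangs on hook 3: in the left crop its loop is at (216,152) and its cup at (232,235). The blue scoop has not moved. Now I'll refine the knob position.

```bash
python3 - <<'E'
from h import *
for n in('scene','top'):
    r=load(n);w=cloud(r);c=r['pixels'].astype(int)
    m=(c[...,0]>1.35*c[...,2])&(w[...,2]>243)&(w[...,2]<258)&(abs(w[...,0]-576)<40)&(abs(w[...,1]-365)<30)
    P=w[m];print(n,m.sum());
    if m.sum()>3: print(P.mean(0),P.min(0),P.max(0),cv2.minAreaRect(P[:,:2].astype(np.float32)))
a=load('scene')
# top face corners in c8 left crop: (248,82),(302,82),(248,90)...
for x,y in[(248,82),(302,82),(248,91),(304,91)]:print(crop(a,x,y,260,95,4,250))
plan([(430,260,300,200),(576.5,364.5,300,180.7),(576.5,364.5,220,180.7)])
E
```

```text
scene 40
[578.35907021 363.23325826 248.17261166] [555.94411034 355.15655456 243.59001714] [602.67853262 373.70043778 252.16796562] ((579.2588500976562, 364.4329528808594), (46.240379333496094, 16.397979736328125), 7.212274074554443)
top 73
[575.42851671 366.5601088  246.20247393] [551.53601799 359.5944098  243.02763919] [599.34989761 374.68798934 250.4034748 ] ((575.4201049804688, 366.5902099609375), (14.45404052734375, 47.86516189575195), 87.25782775878906)
[554.75800688 363.92474217 250.        ]
[602.52852822 369.59166032 250.        ]
[556.48940053 347.04872452 250.        ]
[605.55946827 352.86339545 250.        ]
t 14.6 at [380.4 213.9 279.8] -142.4 F [-0.2 -0.2  0.2] gap 0.61 gf 0
(430, 260, 300, 200) -> dx -1.35 dy 0.13 dz -0.40 yaw 3.51  rows>=2.0
(576.5, 364.5, 300, 180.7) -> dx -3.47 dy 0.96 dz -0.00 yaw 3.86  rows>=3.6
(576.5, 364.5, 220, 180.7) -> dx -0.00 dy 0.00 dz 1.60 yaw -0.00  rows>=1.6
```

Request:
step_arm(rows=[{"dx": -0.7,"dy": 0.07,"dz": -0.4,"yaw": 1.7,"jaw": 80},{"dx": -1.35,"dy": 0.13,"dz": -0.4,"yaw": 3.5,"jaw": 80},{"dx": -1.35,"dy": 0.13,"dz": -0.4,"yaw": 3.5,"jaw": 80}])

```text
t: 14.9
eef_pos: [435.5, 264.0, 298.5]
orientation: [0.001, -0.172, 0.985, 0.0]
wrist_force: [0.5, 0.0, -0.4]
finger_gap: 0.685
gripper_force: 0.0
```

Request:
step_arm(rows=[{"dx": -0.87,"dy": 0.25,"dz": 0,"yaw": 1,"jaw": 80},{"dx": -1.74,"dy": 0.5,"dz": 0,"yaw": 2,"jaw": 80},{"dx": -2.6,"dy": 0.74,"dz": 0,"yaw": 3,"jaw": 80},{"dx": -3.48,"dy": 0.97,"dz": 0,"yaw": 3.8,"jaw": 80},{"dx": -3.48,"dy": 0.97,"dz": 0,"yaw": 3.8,"jaw": 80}])

```text
t: 15.4
eef_pos: [583.4, 369.7, 293.7]
orientation: [-0.001, -0.009, 1.0, -0.0]
wrist_force: [-1.2, -1.0, -0.3]
finger_gap: 0.686
gripper_force: 0.0
```

```bash
python3 - <<'E'
from h import *
plan([(577,365.3,220,181)])
E
```

```text
t 15.4 at [583.4 369.7 293.7] -179.0 F [-1.2 -1.  -0.3] gap 0.69 gf 0
(577, 365.3, 220, 181) -> dx 0.13 dy -0.08 dz 1.47 yaw 0.01  rows>=1.5
```

Request:
step_arm(rows=[{"dx": 0.13,"dy": -0.08,"dz": 0,"yaw": 0,"jaw": 80},{"dx": 0.13,"dy": -0.08,"dz": 0,"yaw": 0,"jaw": 80},{"dx": 0.13,"dy": -0.08,"dz": 0,"yaw": 0,"jaw": 80}])

```text
t: 15.7
eef_pos: [572.7, 362.9, 299.1]
orientation: [0.0, -0.01, 1.0, 0.0]
wrist_force: [0.3, -0.2, 0.6]
finger_gap: 0.687
gripper_force: 0.0
```

```bash
python3 - <<'E'
from h import *
plan([(577,365.3,220,181)])
E
```

```text
t 15.7 at [572.7 362.9 299.1] -178.9 F [ 0.3 -0.2  0.6] gap 0.69 gf 0
(577, 365.3, 220, 181) -> dx -0.09 dy 0.05 dz 1.58 yaw 0.02  rows>=1.6
```

Request:
step_arm(rows=[{"dx": -0.09,"dy": 0.05,"dz": 0.5,"yaw": 0,"jaw": 80},{"dx": -0.09,"dy": 0.05,"dz": 1.1,"yaw": 0,"jaw": 80},{"dx": -0.09,"dy": 0.05,"dz": 1.58,"yaw": 0,"jaw": 80},{"dx": -0.09,"dy": 0.05,"dz": 1.58,"yaw": 0,"jaw": 130},{"dx": -0.09,"dy": 0.05,"dz": 1.58,"yaw": 0,"jaw": 180}])

```text
t: 16.2
eef_pos: [577.4, 365.5, 220.9]
orientation: [0.0, -0.01, 1.0, 0.0]
wrist_force: [-0.0, -0.1, 0.6]
finger_gap: 0.354
gripper_force: 0.0
```

Request:
step_arm(rows=[{"dx": 0,"dy": 0,"dz": 0,"yaw": 0,"jaw": 210},{"dx": 0,"dy": 0,"dz": 0,"yaw": 0,"jaw": 220},{"dx": 0,"dy": 0,"dz": 0,"yaw": 0,"jaw": 230},{"dx": 0,"dy": 0,"dz": 0,"yaw": 0,"jaw": 230},{"dx": 0,"dy": 0,"dz": 0,"yaw": 0,"jaw": 230}])

```text
t: 16.7
eef_pos: [578.2, 366.7, 222.2]
orientation: [0.002, -0.01, 1.0, 0.001]
wrist_force: [-1.5, 4.2, 6.4]
finger_gap: 0.149
gripper_force: 58.3
```

Request:
step_arm(rows=[{"dx": 0,"dy": 0,"dz": 0,"yaw": 0.5,"jaw": 230},{"dx": 0,"dy": 0,"dz": 0,"yaw": 1.3,"jaw": 230},{"dx": 0,"dy": 0,"dz": 0,"yaw": 2.2,"jaw": 230},{"dx": 0,"dy": 0,"dz": 0,"yaw": 3.1,"jaw": 230},{"dx": 0,"dy": 0,"dz": 0,"yaw": 4,"jaw": 230}])

```text
t: 17.2
eef_pos: [578.2, 366.9, 222.2]
orientation: [0.001, 0.166, 0.986, 0.002]
wrist_force: [-1.0, 4.5, 6.2]
finger_gap: 0.153
gripper_force: 58.4
```

Request:
step_arm(rows=[{"dx": 0,"dy": 0,"dz": 0,"yaw": 0.9,"jaw": 230},{"dx": 0,"dy": 0,"dz": 0,"yaw": 1.8,"jaw": 230},{"dx": 0,"dy": 0,"dz": 0,"yaw": 2.7,"jaw": 230},{"dx": 0,"dy": 0,"dz": 0,"yaw": 3.6,"jaw": 230},{"dx": 0,"dy": 0,"dz": 0,"yaw": 4.5,"jaw": 230}])

```text
t: 17.7
eef_pos: [578.4, 367.2, 222.1]
orientation: [0.001, 0.355, 0.935, 0.002]
wrist_force: [0.7, 6.3, 5.0]
finger_gap: 0.148
gripper_force: 58.4
```

Request:
step_arm(rows=[{"dx": 0,"dy": 0,"dz": 0,"yaw": 0.9,"jaw": 230},{"dx": 0,"dy": 0,"dz": 0,"yaw": 1.8,"jaw": 230},{"dx": 0,"dy": 0,"dz": 0,"yaw": 2.7,"jaw": 230},{"dx": 0,"dy": 0,"dz": 0,"yaw": 3.6,"jaw": 230},{"dx": 0,"dy": 0,"dz": 0,"yaw": 4.5,"jaw": 230}])

```text
t: 18.2
eef_pos: [578.7, 367.4, 222.2]
orientation: [0.001, 0.53, 0.848, 0.003]
wrist_force: [0.8, 7.9, 4.9]
finger_gap: 0.156
gripper_force: 58.4
```

Request:
step_arm(rows=[{"dx": 0,"dy": 0,"dz": 0,"yaw": 0.8,"jaw": 230},{"dx": 0,"dy": 0,"dz": 0,"yaw": 1.4,"jaw": 230},{"dx": 0,"dy": 0,"dz": 0,"yaw": 1.4,"jaw": 230},{"dx": 0,"dy": 0,"dz": 0,"yaw": 1.4,"jaw": 230}])

```text
t: 18.6
eef_pos: [578.7, 367.5, 222.2]
orientation: [0.001, 0.58, 0.815, 0.003]
wrist_force: [0.6, 7.2, 4.5]
finger_gap: 0.15
gripper_force: 58.4
```

Request:
step_arm(rows=[{"dx": 0,"dy": 0,"dz": 0,"yaw": 0,"jaw": 100},{"dx": 0,"dy": 0,"dz": 0,"yaw": 0,"jaw": 100},{"dx": 0,"dy": 0,"dz": 0,"yaw": 0,"jaw": 100},{"dx": 0,"dy": 0,"dz": -1,"yaw": 0,"jaw": 100},{"dx": 0,"dy": 0,"dz": -1.6,"yaw": 0,"jaw": 100}])

```text
t: 19.1
eef_pos: [577.2, 365.2, 301.9]
orientation: [0.0, 0.58, 0.814, -0.0]
wrist_force: [0.7, 0.6, 0.5]
finger_gap: 0.608
gripper_force: 0.0
```

```bash
python3 - <<'E'
from h import *
plan([(440,240,290,150),(400,80,150,200),(400,80,100,240),(404.5,72.5,70,288)])
E
```

```text
t 19.1 at [577.2 365.2 301.9] 109.1 F [0.7 0.6 0.5] gap 0.61 gf 0
(440, 240, 290, 150) -> dx -1.47 dy -3.41 dz 0.24 yaw -8.19  rows>=4.8
(400, 80, 150, 200) -> dx -0.91 dy -3.17 dz 2.80 yaw -10.00  rows>=5.8
(400, 80, 100, 240) -> dx -0.00 dy 0.00 dz 1.00 yaw -8.00  rows>=4.7
(404.5, 72.5, 70, 288) -> dx 0.08 dy -0.15 dz 0.60 yaw -9.60  rows>=5.6
```

```bash
python3 - <<'E'
from h import *
plan([(440,240,290,150),(410,110,180,190),(404.5,72.5,110,230),(404.5,72.5,80,270),(404.5,72.5,70,287.9)])
E
```

```text
t 19.1 at [577.2 365.2 301.9] 109.1 F [0.7 0.6 0.5] gap 0.61 gf 0
(440, 240, 290, 150) -> dx -1.47 dy -3.41 dz 0.24 yaw -8.19  rows>=4.8
(410, 110, 180, 190) -> dx -0.78 dy -2.55 dz 2.20 yaw -8.00  rows>=4.7
(404.5, 72.5, 110, 230) -> dx 0.24 dy -0.72 dz 1.40 yaw -8.00  rows>=4.7
(404.5, 72.5, 80, 270) -> dx -0.00 dy 0.00 dz 0.60 yaw -8.00  rows>=4.7
(404.5, 72.5, 70, 287.9) -> dx -0.00 dy 0.00 dz 0.20 yaw -3.58  rows>=2.1
```

Request:
step_arm(rows=[{"dx": -1.47,"dy": -3.41,"dz": 0.2,"yaw": -8.2,"jaw": 60},{"dx": -1.47,"dy": -3.41,"dz": 0.2,"yaw": -8.2,"jaw": 60},{"dx": -1.47,"dy": -3.41,"dz": 0.2,"yaw": -8.2,"jaw": 60},{"dx": -1.47,"dy": -3.41,"dz": 0.2,"yaw": -8.2,"jaw": 60},{"dx": -1.47,"dy": -3.41,"dz": 0.2,"yaw": -8.2,"jaw": 60}])

```text
t: 19.6
eef_pos: [436.3, 237.6, 290.0]
orientation: [-0.001, 0.256, 0.967, -0.001]
wrist_force: [0.1, 0.7, -0.2]
finger_gap: 0.764
gripper_force: 0.0
```

Request:
step_arm(rows=[{"dx": -0.78,"dy": -2.55,"dz": 2.2,"yaw": -8,"jaw": 60},{"dx": -0.78,"dy": -2.55,"dz": 2.2,"yaw": -8,"jaw": 60},{"dx": -0.78,"dy": -2.55,"dz": 2.2,"yaw": -8,"jaw": 60},{"dx": -0.78,"dy": -2.55,"dz": 2.2,"yaw": -8,"jaw": 60},{"dx": -0.78,"dy": -2.55,"dz": 2.2,"yaw": -8,"jaw": 60}])

```text
t: 20.1
eef_pos: [408.1, 108.1, 177.9]
orientation: [-0.002, -0.089, 0.996, -0.0]
wrist_force: [-0.2, 0.5, 0.7]
finger_gap: 0.762
gripper_force: 0.0
```

Request:
step_arm(rows=[{"dx": 0.24,"dy": -0.72,"dz": 1.4,"yaw": -8,"jaw": 60},{"dx": 0.24,"dy": -0.72,"dz": 1.4,"yaw": -8,"jaw": 60},{"dx": 0.24,"dy": -0.72,"dz": 1.4,"yaw": -8,"jaw": 60},{"dx": 0.24,"dy": -0.72,"dz": 1.4,"yaw": -8,"jaw": 60},{"dx": 0.24,"dy": -0.72,"dz": 1.4,"yaw": -8,"jaw": 60}])

```text
t: 20.6
eef_pos: [404.9, 72.5, 109.8]
orientation: [-0.0, -0.426, 0.905, -0.0]
wrist_force: [0.4, -0.6, -0.2]
finger_gap: 0.768
gripper_force: 0.0
```

Request:
step_arm(rows=[{"dx": 0,"dy": 0,"dz": 0.4,"yaw": -8,"jaw": 60},{"dx": 0,"dy": 0,"dz": 0.4,"yaw": -8,"jaw": 60},{"dx": 0,"dy": 0,"dz": 0.4,"yaw": -8,"jaw": 60},{"dx": 0,"dy": 0,"dz": 0.4,"yaw": -8,"jaw": 60},{"dx": 0,"dy": 0,"dz": 0.4,"yaw": -8,"jaw": 60}])

```text
t: 21.1
eef_pos: [405.1, 72.7, 90.0]
orientation: [0.0, 0.71, -0.705, 0.0]
wrist_force: [0.2, -0.0, 0.8]
finger_gap: 0.766
gripper_force: 0.0
```

Request:
step_arm(rows=[{"dx": 0,"dy": 0,"dz": 0,"yaw": -3,"jaw": 60},{"dx": 0,"dy": 0,"dz": 0,"yaw": -3,"jaw": 60},{"dx": 0,"dy": 0,"dz": 0,"yaw": -3,"jaw": 60},{"dx": 0,"dy": 0,"dz": 0,"yaw": -3,"jaw": 60}])

```text
t: 21.5
eef_pos: [405.1, 72.8, 90.0]
orientation: [-0.0, 0.793, -0.61, 0.0]
wrist_force: [0.1, 0.4, -1.9]
finger_gap: 0.767
gripper_force: 0.0
```

```bash
python3 - <<'E'
from h import *
a=cam('scene');w=cloud(a);c=a['pixels'].astype(int)
m=(c[...,2]>1.5*c[...,0])&(c[...,2]>90)&(w[...,2]>10)&(w[...,2]<45)&(w[...,0]>340)&(w[...,0]<500)&(w[...,1]>0)&(w[...,1]<170)
vs,us=np.nonzero(m);G=np.array([ray(a,u,v,28) for u,v in zip(us,vs)])
print(len(G),G.mean(0),G[G[:,1].argsort()][:: max(1,len(G)//8)].round(0)[:,:2])
f=np.polyfit(G[:,1],G[:,0],1);print('dir',np.degrees(np.arctan2(-1,-f[0])), 'x at y=72.5',np.polyval(f,72.5))
for q in[(391.8,111.8,28),(404.5,72.5,28)]:print(proj(a,q))
print(us.min(),us.max(),vs.min(),vs.max())
plan([(404.5,72.5,9,287.9)])
save(cv2.resize(np.hstack([a['pixels'][110:230,240:345]]),(700,600),interpolation=cv2.INTER_CUBIC)[:, :],'c9')
E
```

```text
29 [400.62715443  88.88289173  28.        ] [[411.  56.]
 [409.  65.]
 [404.  75.]
 [406.  81.]
 [405.  86.]
 [404.  91.]
 [403.  96.]
 [399. 101.]
 [401. 106.]
 [381. 115.]]
dir -71.67197142253016 x at y=72.5 406.0541702183604
[266.76508072 204.77831949]
[268.00571188 212.51708337]
264 270 204 216
t 21.6 at [405.1  72.8  89.9] -75.1 F [-0.2  0.3 -0.4] gap 0.77 gf 0
(404.5, 72.5, 9, 287.9) -> dx 0.00 dy 0.01 dz 1.62 yaw -0.60  rows>=1.6
```

View pics/c9.png

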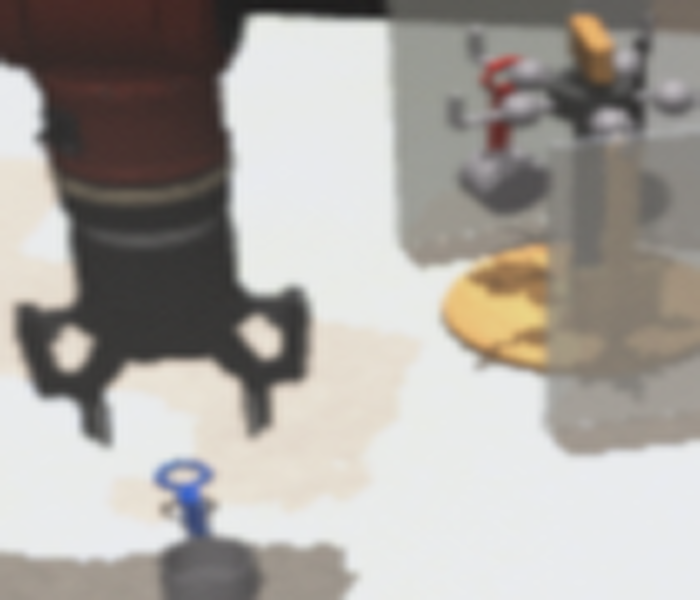

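The blue scoop is where I expected it, with its loop at (185,475) in the crop. Red hangs on hook 3 at (500,100), and hook 4's upright is at (454,100–122) at the front.

Request:
step_arm(rows=[{"dx": 0,"dy": 0,"dz": 0.8,"yaw": -0.6,"jaw": 60},{"dx": 0,"dy": 0,"dz": 1.62,"yaw": -0.6,"jaw": 60},{"dx": 0,"dy": 0,"dz": 1.62,"yaw": -0.6,"jaw": 60},{"dx": 0,"dy": 0,"dz": 1.62,"yaw": -0.6,"jaw": 120},{"dx": 0,"dy": 0,"dz": 1.62,"yaw": -0.6,"jaw": 180}])

```text
t: 22.05
eef_pos: [406.2, 72.9, 10.4]
orientation: [-0.001, 0.809, -0.588, 0.001]
wrist_force: [0.3, 0.5, 0.9]
finger_gap: 0.436
gripper_force: 0.0
```

Request:
step_arm(rows=[{"dx": 0,"dy": 0,"dz": 0,"yaw": 0,"jaw": 255},{"dx": 0,"dy": 0,"dz": 0,"yaw": 0,"jaw": 255},{"dx": 0,"dy": 0,"dz": 0,"yaw": 0,"jaw": 255},{"dx": 0,"dy": 0,"dz": 0,"yaw": 0,"jaw": 255},{"dx": 0,"dy": 0,"dz": 0,"yaw": 0,"jaw": 255}])

```text
t: 22.55
eef_pos: [406.0, 73.2, 9.8]
orientation: [-0.001, 0.809, -0.587, 0.001]
wrist_force: [-0.8, 3.0, 7.7]
finger_gap: 0.12
gripper_force: 58.6
```

Request:
step_arm(rows=[{"dx": 0,"dy": 0,"dz": -0.3,"yaw": 0,"jaw": 255},{"dx": 0,"dy": 0,"dz": -1,"yaw": 0,"jaw": 255},{"dx": 0,"dy": 0,"dz": -2,"yaw": 0,"jaw": 255},{"dx": 0,"dy": 0,"dz": -3,"yaw": 0,"jaw": 255},{"dx": 0,"dy": 0,"dz": -4,"yaw": 0,"jaw": 255}])

```text
t: 23.05
eef_pos: [404.4, 72.9, 211.3]
orientation: [-0.0, 0.809, -0.587, 0.0]
wrist_force: [1.7, 0.1, -1.5]
finger_gap: 0.121
gripper_force: 58.6
```

```bash
python3 - <<'E'
from h import *
a=load('scene')
def f(x,y,z): return ray(a,240+(x+.5)/6.6667-.5,110+(y+.5)/5-.5,z)
print('tip',f(453,98,217),'corner',f(457,123,195),'ball',f(523,107,195))
c=np.radians(217.1);u=np.array([np.cos(c),np.sin(c)])
for o in[(510.7,315.7),(511,313.5)]:print((proj(a,[*o,217])-[240,110])*[6.667,5],(proj(a,[*o,195])-[240,110])*[6.667,5])
o=np.array([511.5,315]);Q=o+101*u
plan([(*Q,222,250),(*Q,222,217.1)])
E
```

```text
tip [509.91174292 316.40664108 217.        ] corner [511.31150776 319.97097616 195.        ] ball [543.96196287 346.87200377 195.        ]
[451.48993402  96.55787243] [452.02455656 123.95817059]
[451.51323896  98.12023867] [452.04828628 125.53852111]
t 23.1 at [404.4  72.9 211.3] -71.9 F [ 1.7  0.1 -1.5] gap 0.12 gf 59
(np.float64(430.9440231886519), np.float64(254.07599323772646), 222, 250) -> dx -3.28 dy -1.63 dz -0.21 yaw 7.61  rows>=4.4
(np.float64(430.9440231886519), np.float64(254.07599323772646), 222, 217.1) -> dx -0.00 dy 0.00 dz -0.00 yaw 6.58  rows>=3.8
```

Request:
step_arm(rows=[{"dx": -0.66,"dy": -0.33,"dz": -0.1,"yaw": 1.5,"jaw": 255},{"dx": -1.3,"dy": -0.66,"dz": -0.21,"yaw": 3,"jaw": 255},{"dx": -2,"dy": -1,"dz": -0.21,"yaw": 4.5,"jaw": 255},{"dx": -2.65,"dy": -1.3,"dz": -0.21,"yaw": 6.1,"jaw": 255},{"dx": -3.28,"dy": -1.63,"dz": -0.21,"yaw": 7.6,"jaw": 255}])

```text
t: 23.55
eef_pos: [431.3, 255.6, 219.8]
orientation: [0.0, -0.572, 0.82, -0.0]
wrist_force: [0.2, -0.7, -0.5]
finger_gap: 0.122
gripper_force: 58.6
```

Request:
step_arm(rows=[{"dx": 0,"dy": 0,"dz": 0,"yaw": 1.6,"jaw": 255},{"dx": 0,"dy": 0,"dz": 0,"yaw": 3.2,"jaw": 255},{"dx": 0,"dy": 0,"dz": 0,"yaw": 4.8,"jaw": 255},{"dx": 0,"dy": 0,"dz": 0,"yaw": 6.58,"jaw": 255},{"dx": 0,"dy": 0,"dz": 0,"yaw": 6.58,"jaw": 255}])

```text
t: 24.05
eef_pos: [431.4, 254.1, 219.5]
orientation: [-0.0, -0.318, 0.948, -0.0]
wrist_force: [0.0, -0.0, -0.9]
finger_gap: 0.122
gripper_force: 58.6
```

```bash
python3 - <<'E'
from h import *
a=cam('scene');c=a['pixels'].astype(int)
s,p,A=pose();u=np.array([np.cos(np.radians(A)),np.sin(np.radians(A))])
L=np.r_[p[:2]-41*u,p[2]+18.3];e=proj(a,L)
m=(c[...,2]>1.5*c[...,0])&(c[...,2]>70);vs,us=np.nonzero(m);k=(abs(us-e[0])<5)&(abs(vs-e[1])<5);print('expected',e,'seen',us[k].mean(),vs[k].mean(),us[k].min(),us[k].max(),vs[k].min(),vs[k].max(),k.sum())
c=np.radians(217.1);u=np.array([np.cos(c),np.sin(c)])
o=np.array([511.2,315.8]);Q=o+41*u
plan([(*Q,p[2],217.1),(*Q,188.5,217.1)])
E
```

```text
expected [292.76643366 128.41476516] seen 291.0 128.33333333333334 288 296 127 130 9
t 24.1 at [431.4 254.  219.5] -142.7 F [-0.  -0.1 -0.4] gap 0.12 gf 59
(np.float64(478.4990589181656), np.float64(291.06847250244346), np.float64(219.5314951048575), 217.1) -> dx -1.20 dy 0.02 dz -0.00 yaw 0.04  rows>=1.2
(np.float64(478.4990589181656), np.float64(291.06847250244346), 188.5, 217.1) -> dx -0.00 dy 0.00 dz 0.62 yaw -0.00  rows>=0.6
```

Request:
step_arm(rows=[{"dx": -0.4,"dy": 0.01,"dz": 0,"yaw": 0,"jaw": 255},{"dx": -0.8,"dy": 0.02,"dz": 0,"yaw": 0,"jaw": 255},{"dx": -1.2,"dy": 0.02,"dz": 0,"yaw": 0,"jaw": 255},{"dx": -1.2,"dy": 0.02,"dz": 0,"yaw": 0,"jaw": 255},{"dx": -1.2,"dy": 0.02,"dz": 0,"yaw": 0,"jaw": 255}])

```text
t: 24.6
eef_pos: [478.4, 290.9, 219.1]
orientation: [-0.0, -0.32, 0.947, -0.0]
wrist_force: [0.4, 0.4, -1.0]
finger_gap: 0.122
gripper_force: 58.6
```

Request:
step_arm(rows=[{"dx": 0,"dy": 0,"dz": 0.2,"yaw": 0,"jaw": 255},{"dx": 0,"dy": 0,"dz": 0.4,"yaw": 0,"jaw": 255},{"dx": 0,"dy": 0,"dz": 0.62,"yaw": 0,"jaw": 255},{"dx": 0,"dy": 0,"dz": 0.62,"yaw": 0,"jaw": 255},{"dx": 0,"dy": 0,"dz": 0.62,"yaw": 0,"jaw": 255}])

```text
t: 25.1
eef_pos: [478.5, 291.0, 188.0]
orientation: [-0.0, -0.319, 0.948, -0.0]
wrist_force: [0.6, -0.2, -0.8]
finger_gap: 0.123
gripper_force: 58.6
```

```bash
python3 - <<'E'
from h import *
plan([(478.5,291,188.5,217.1)])
E
```

```text
t 25.1 at [478.5 291.  188. ] -142.8 F [ 0.6 -0.2 -0.8] gap 0.12 gf 59
(478.5, 291, 188.5, 217.1) -> dx -0.00 dy 0.00 dz -0.01 yaw 0.02  rows>=0.0
```

No contact force and no blockage. I'll release, back away, and use the last picture for a final check.

Request:
step_arm(rows=[{"dx": 0,"dy": 0,"dz": 0,"yaw": 0,"jaw": 180},{"dx": 0,"dy": 0,"dz": 0,"yaw": 0,"jaw": 100},{"dx": 0,"dy": 0,"dz": 0,"yaw": 0,"jaw": 100},{"dx": 0,"dy": 0,"dz": 0,"yaw": 0,"jaw": 100},{"dx": 0,"dy": 0,"dz": 0,"yaw": 0,"jaw": 100}])

```text
t: 25.6
eef_pos: [478.9, 291.2, 188.5]
orientation: [0.0, -0.319, 0.948, 0.0]
wrist_force: [0.4, 0.3, -0.3]
finger_gap: 0.609
gripper_force: 0.0
```

Request:
step_arm(rows=[{"dx": 0,"dy": 0,"dz": -0.5,"yaw": 0,"jaw": 100},{"dx": 0,"dy": 0,"dz": -1,"yaw": 0,"jaw": 100},{"dx": 1,"dy": 0,"dz": -1.8,"yaw": 0,"jaw": 100},{"dx": 2,"dy": 0,"dz": -1.8,"yaw": 0,"jaw": 100},{"dx": 2.6,"dy": 0,"dz": -1.8,"yaw": 0,"jaw": 100}])

```text
t: 26.1
eef_pos: [374.2, 211.9, 279.4]
orientation: [0.001, -0.319, 0.948, -0.0]
wrist_force: [-0.7, -0.3, 0.0]
finger_gap: 0.607
gripper_force: 0.0
```

Request:
step_arm(rows=[{"dx": 0.5,"dy": 0,"dz": -0.5,"yaw": 0,"jaw": 100},{"dx": 0.5,"dy": 0,"dz": -0.5,"yaw": 0,"jaw": 100},{"dx": 0.5,"dy": 0,"dz": -0.5,"yaw": 0,"jaw": 100},{"dx": 0.5,"dy": 0,"dz": -0.5,"yaw": 0,"jaw": 100},{"dx": 0.5,"dy": 0,"dz": -0.5,"yaw": 0,"jaw": 100}])

```text
t: 26.6
eef_pos: [355.6, 197.8, 302.6]
orientation: [-0.001, -0.319, 0.948, 0.0]
wrist_force: [-0.9, 0.3, -0.7]
finger_gap: 0.611
gripper_force: 0.0
```

```bash
python3 - <<'E'
from h import *
a=cam('scene');b=cam('top');plan([])
I=lambda x,s:cv2.resize(x,s,interpolation=cv2.INTER_CUBIC)
save(np.vstack([np.hstack([I(a['pixels'][105:175,280:350],(300,300)),I(a['pixels'][205:295,245:335],(300,300))]),np.hstack([I(b['pixels'][150:250,365:465],(300,300)),I(b['pixels'],(300,188))[ list(range(188))+[187]*112]])]),'c10')
for r in(b,a):
    w=cloud(r);c=r['pixels'].astype(int)
    m=(c[...,0]>c[...,2]*1.5)&(w[...,0]>450)&(w[...,0]<560)&(abs(w[...,1]+260)<30)&(w[...,2]>120)
    m=cv2.erode(m.astype(np.uint8),np.ones((3,3)))>0
    P=w[m];P=P[P[:,2]>np.median(P[:,2])-6];print(len(P),np.median(P[:,2]),np.polyfit(P[:,0],P[:,2],1),np.polyfit(P[:,0],P[:,1],1))
for n,i,j in(('red',0,2),('blue',2,0)):
    m=(c[...,i]>1.5*c[...,j])&(c[...,i]>1.5*c[...,1]*(1 if i==0 else .7))&(w[...,1]>270)&(w[...,2]>100)&(w[...,2]<260)&(w[...,0]<620)&(w[...,1]<450)
    P=w[m];print(n,len(P),P[P[:,2].argsort()][::max(1,len(P)//5)].round())
E
```

```text
t 26.7 at [355.5 197.7 302.6] -142.8 F [ 0.1 -0.9 -0.8] gap 0.61 gf 0
109 168.10681177679226 [3.67565219e-02 1.49595937e+02] [-3.2664039e-02 -2.3997636e+02]
77 170.2686070133975 [-7.72078052e-03  1.74184137e+02] [-2.97288074e-02 -2.49138815e+02]
red 17 [[526. 402. 175.]
 [527. 402. 180.]
 [520. 394. 188.]
 [520. 395. 196.]
 [524. 395. 200.]
 [528. 394. 205.]]
blue 24 [[538. 334. 127.]
 [539. 329. 146.]
 [535. 327. 160.]
 [531. 336. 184.]
 [532. 323. 196.]
 [532. 322. 200.]]
```

View pics/c10.png

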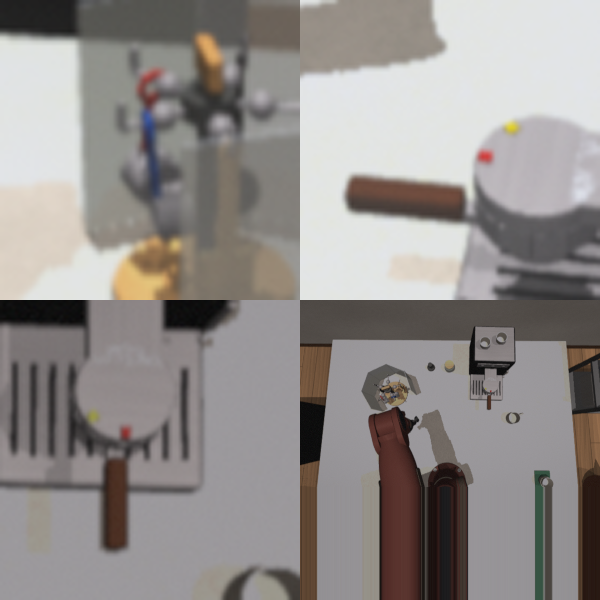

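Both scoops hang: red on hook 3 and blue on hook 4. The portafilter is level at the seat height and points at the red mark. Last, I'll rule out a hidden yellow scoop and let the scoops settle.

Request:
step_arm(rows=[{"dx": 0,"dy": 0,"dz": 0,"yaw": 0,"jaw": 100},{"dx": 0,"dy": 0,"dz": 0,"yaw": 0,"jaw": 100},{"dx": 0,"dy": 0,"dz": 0,"yaw": 0,"jaw": 100},{"dx": 0,"dy": 0,"dz": 0,"yaw": 0,"jaw": 100},{"dx": 0,"dy": 0,"dz": 0,"yaw": 0,"jaw": 100}])

```text
t: 27.2
eef_pos: [355.3, 197.5, 303.3]
orientation: [0.0, -0.319, 0.948, -0.0]
wrist_force: [-0.1, 0.1, -0.2]
finger_gap: 0.608
gripper_force: 0.0
```

Request:
step_arm(rows=[{"dx": 0,"dy": 0,"dz": 0,"yaw": 0,"jaw": 100},{"dx": 0,"dy": 0,"dz": 0,"yaw": 0,"jaw": 100},{"dx": 0,"dy": 0,"dz": 0,"yaw": 0,"jaw": 100},{"dx": 0,"dy": 0,"dz": 0,"yaw": 0,"jaw": 100},{"dx": 0,"dy": 0,"dz": 0,"yaw": 0,"jaw": 100}])

```text
t: 27.7
eef_pos: [355.3, 197.5, 303.3]
orientation: [0.0, -0.319, 0.948, -0.0]
wrist_force: [-0.2, -0.0, -0.5]
finger_gap: 0.608
gripper_force: 0.0
```

```bash
python3 - <<'E'
from h import *
for n in('scene','top'):
    r=cam(n);w=cloud(r);c=r['pixels'].astype(int)
    m=(c[...,0]>1.8*c[...,2])&(c[...,1]>1.5*c[...,2])&(w[...,2]>8)&(w[...,2]<60)&(w[...,0]>-200)&(w[...,0]<950)&(np.hypot(w[...,0]-577,w[...,1]-366)>110)
    print(n,m.sum(),w[m][:10].round())
E
```

```text
scene 0 []
top 0 []
```

```bash
python3 -c "
from plant import ctrl;print(ctrl.job_done())"
```

```text
the job is handed in; nothing more can be done
None
```

I've handed the job in, but no verdict came back: by the camera readings the portafilter sits locked at seat height with its handle at the red mark, the red and blue scoops hang on hooks 3 and 4, no yellow scoop was found, and my moves kept clear of the jar, mug and tamper.

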